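# Prop the keeper, pack the sample tins, latch the case

## Robot

A 6-joint arm with a two-finger parallel gripper is mounted at the origin on the work surface. World frame = base frame: x ahead of the robot, y to its left, z up, the work surface at z = 0. Lengths are in m, angles in degrees, forces in N, time in s.
With the tool pointing down it reaches from about 0.4 to 0.825 m from the base axis. Payload 7 kg.
Tool frame: the origin (TCP) lies between the finger pads; the fingertips stand ctrl.nose_length ahead of it and the grasp point (between the pads) lies 2 mm behind it (ctrl.nose_length is the distance from the TCP to the fingertips, in m); z points along the fingers, y is the line along which they close (so a half turn about z gives the same grasp; the last joint's range is limited). The gripper opens to 88 mm and grips with 3 to 60 N. Pads are 19 mm wide; open, the fingers measure 130 mm over their backs; the gripper's body (78 mm by 193 mm) begins 47 mm behind the grasp point.
Start: joints at [-51.159, 20.546, 0.682, 0, -70.136, -16.507], TCP at [0.256, -0.624, 0.244] pointing down, gripper open.
Joint ranges: [-176.03, 176.03], [-82.01, 121.73], [-58.28, 71.71], [-173.87, 95.51], [-174.79, -0.11], [-173.66, 173.66]. Speed limits (degrees/s): [136.94, 136.94, 172.46, 180, 180, 180].

## Interface

Orientations are given as [roll, pitch, yaw] about the fixed x, y, z axes, in that order (R = Rz(yaw) Ry(pitch) Rx(roll)).
In Python, from plant import ctrl gives the robot as it stands.
- The arm moves only by the tool apply_moves, never from a script. Its argument "commands" is a list of rows, each a list of 3 entries, a list of its own where there are three numbers: the shift along the world's x, y, z in cm, then the turn about the world's z in rad, then the closure, from 0 (fully open) to 1 (shut). In form: [[[x, y, z], turn, jaw], ...]. A call has 1 to 20 rows; each row is the pose to reach, as a shift and turn from the pose commanded when the call began; what a row does not reach only later rows make up. A row lasts 1/12 s, in which the tool goes at most 41.7 mm and 7.16 degrees, less where a joint would pass 70% of its speed; a pose out of reach is approached as far as the arm can. A call with a gripper value outside its range is refused whole. The fingers move at their own pace and stop on an object; the grip force is fixed at half the most. Time passes only in rows, so rows that repeat a pose let the fingers close. It gives the time, the measured TCP pose, the force, the opening and the grip force at its end, in the units of the state.
- ctrl.get_obs(): the state, without advancing time (a new reading comes with each control period).
- ctrl.snapshot(name): name is "scene" or "side" or "wrist"; returns a dict with "img" (420x560x3 uint8, red, green, blue), "fx", "fy", "cx", "cy" (pixels), "T" (4x4, takes a point from camera to world coordinates). Camera axes: x right, y up, looking along -z (the intrinsics and any distortion apply to the point x, -y, -z); pixel columns grow to the right and rows downward; lengths in m; the calibration is good to about 2 mm. A picture is of the moment at which its call begins. There is no depth.
- ctrl.close_job(): hands the job in; it is judged then, once.
Trained networks look in a picture, given as the dict that the camera call returned (one of the last four; its "shot" number tells which), for a name from the list of things; names that differ only in an ending like _2 or _b are one class to them, and where a whole thing is asked for, a point or a joint stands for the part that bears it (a point fixed in the world has none). Each returns a list of dicts, best first, with "score" (0 to 1); they miss things now and then, are a little off and sometimes report something else, mostly with a low value. They report only what shows in the picture. A call takes as long as a camera call. They do not tell look-alikes from the thing itself.
- ctrl.search_frame(picture, target): "at" ([column, row] in pixels, amid what is visible of it).
- ctrl.spot_point(picture, target): "at" ([column, row] in pixels: a listed point, or the origin of a listed thing).
The state is a dict: "clock": time; "joint_pos": joint angles; "qvel": joint speeds; "tau": joint torques, N m; "tool_pos": TCP position; "orientation": TCP orientation; "force": force on the tool from outside, world axes, zero at the start; "moment": the same for the moment, N m; "opening": finger opening in m; "gripper_force": force on a finger pad.
Only numpy, scipy, OpenCV 4.12 (cv2) and the standard library are available. Lean on these libraries where they do the work, as an engineer would, in place of code of your own. Each camera call takes 0.05 s, during which the arm holds its last target. There are 200 camera calls.

## Task

Pack the retained coffee samples for dispatch: push the wooden wedge in between the sample rack's stop and the pin of its sprung keeper so that the keeper stays open by itself, then lift every tin out of the rack and stand it upright on the floor of the grey case. When all the tins are in the case, pull the wedge out so that the keeper springs fully home again, lay the wedge back flat on its cork mat, and push the case's lid shut until its latch snaps in. Leave the bowl, the jar and the roll of tape where they are.

Things in the scene. Friction and masses are not known exactly. Their poses are not given: they have to be found in the camera images.
- rack_stop (a point): Point on the face of the fixed stop block of the aluminium rack, 20 mm above the bench, opposite the keeper's pin. The rack stays put. x: from the stop to the pin and on to the tins, the way the keeper opens; y: along the row of pockets; z up. The 34 mm high stop lies at x below 0; its face (plane x = 0) runs from y = -14 to +21 mm. The wedge goes in along +y, sliding over the bench.
- rack_row (a point): Middle of the row of four pockets, on their floors, 8 mm above the bench; axes as rack_stop. Pocket centres at x = 0, y = -120, -40, 40, 120 mm; some may be empty. Each is 42 mm square and 12 mm deep; the rack's rim is 22 mm above the bench, so tins are lifted straight up. The gap between tins in neighbouring pockets is 42 mm.
- keeper_pin (a point): Centre of the keeper's upright steel pin, 7 mm in radius, 8 to 41 mm above the bench; axes as rack_stop. With the keeper home, pin and stop face are 13 mm apart. The pin hangs on an arm (24 to 36 mm above the bench) that runs off to +x round the rack's end, 12 to 20 mm to the -y side of the pin's centre, and never reaches nearer the stop than the pin does.
- keeper_strip (a point): Middle of the lower -x edge of the keeper's strip, which overhangs the tins, 71 mm above the bench (strip 5 mm thick, with a low rib on top at its far edge); axes as rack_stop. It moves with the keeper and extends 56 mm to +x, 156 mm to +y and 162 mm to -y.
- keeper (a joint): Travel in m of the sprung keeper, sliding level along rack_stop +x. At 0 (home) its strip covers 11 mm of the tins' tops on their +x side, 3 mm above them, so they cannot be lifted. Its spring drives it home (2.4 N at 0, 4.1 N at 0.021); 0.028 at most. With the wedge's full width in place it reads 0.021; tins are free from 0.015 on. It stays open only while held.
- wedge_c (a point): Centre (half-way up) of the loose wooden wedge, 115 mm long, 40 mm high, 90 g, on its cork mat at the start. x: along it to the thin end, z up. x = -57.5 to 2.5 mm: plain bar 34 mm across (y = -17 to 17), gripped there. x = 2.5 to 57.5: the -y side slopes in until 5 mm is left (y = 12 to 17); the +y side is straight all along.
- wedge_tip (a point): Middle of the wedge's thin end, 20 mm up. It goes in first, along rack_stop +y, the wedge's straight +y side against the stop face and its slope against the pin (about 10 N), until the plain bar is about 12 mm past the pin's centre (the tip then 67 mm past it); it stays there by friction and comes out when pulled back.
- mat_c (a point): Centre of the top of the wedge's cork mat, fixed, 3 mm thick, 120 mm in its x, 180 mm in its y.
- tin0_c (a point): Centre (half-way up) of a plain round metal sample tin, 38 mm across, 60 mm high, 110 g, z up; stands in a pocket of the rack at the start; absent in some runs. All tins are alike.
- tin1_c (a point): Centre (half-way up) of a plain round metal sample tin, 38 mm across, 60 mm high, 110 g, z up; stands in a pocket of the rack at the start; absent in some runs. All tins are alike.
- tin2_c (a point): Centre (half-way up) of a plain round metal sample tin, 38 mm across, 60 mm high, 110 g, z up; stands in a pocket of the rack at the start; absent in some runs. All tins are alike.
- tin3_c (a point): Centre (half-way up) of a plain round metal sample tin, 38 mm across, 60 mm high, 110 g, z up; stands in a pocket of the rack at the start; absent in some runs. All tins are alike.
- case_floor (a point): Centre of the inner floor of the grey steel case, 5 mm above the bench; the case stays put. x along the hinge, y from the hinge to the latch, z up. Inside 190 mm in x, 150 mm in y, walls 5 mm thick, rim 75 mm above this point. The latch's housing stands outside the +y wall, out to y = 128 mm, x = -27 to 27 mm, 84 mm above the bench (the latch's tip 89).
- lid_hinge (a point): Middle of the lid's hinge axis, on the case's -y rim, 80 mm above the bench; axes as case_floor.
- lid_edge (a point): Middle of the lid's free edge, half-way through its 4 mm thickness, 160 mm from the hinge; moves with the lid. The lid is a plate 204 mm by 160 mm. A strike 26 mm wide stands 15 mm out beyond the edge and 20 mm towards the lid's underside.
- lid (a joint): Angle of the lid in rad: 0 shut (level), growing as it opens, 2.1 at most. At the start it stands open past upright, leaning away from the case. A stiff hinge (0.32 N m) holds it where it is left. The last 0.1 rad takes 5 to 10 N pressed down near the free edge, so that the strike rides over the latch's bevel.
- latch (a joint): Travel in m of the case's spring latch away from the lid: 0 is fully out; it is pushed back to about 0.007 as the strike rides over it and snaps back to 0 when the lid is shut.
- bowl_rim (a point): Centre of the mouth of a white bowl, 90 mm across, 55 mm high; to be left alone.
- jar: Amber jar with a dark lid, 68 mm across, 100 mm high, origin under its centre; to be left alone.
- tape: Roll of tape lying flat, 84 mm across, 24 mm high, origin under its centre; to be left alone.
Things that resemble listed ones, but are neither listed nor needed, are in the scene too. Leave any orange look-alike of the part that bears tin1_c alone. What is shaped like the part that bears tin0_c but green is not meant.

How it is judged:
By the outcome, as a careful person would: the job done as asked, in the order asked, and still so for the second after the job is handed in, with the robot touching nothing.
Of tin0, tin1, tin2, tin3 only 3 to 4 are there at a start; the rules pass over those that are not, and their reading is None.
At some moment in a run one of wedge may be knocked a few centimetres aside while the robot is not near it.
It also fails if it takes over 210 s, if anything falls off the work surface, if the arm or the gripper's body presses on something with over 40 N, if the wrist force passes 120 N, or if a joint passes its speed limit or range.

## Working session

There is one attempt and no reset: what is moved stays moved. The work goes in short steps, Python scripts to look and compute and a tool call to move; the robot and the scene stay as the last step left them, time stands still between calls to the robot, and variables do not carry over. Pictures are saved under pics/ and viewed, at most 14 in all, crops included, and the job is handed in when it is done.

Besides the shell and the picture viewer there is one more tool, called as name(argument=value, ...) on one line, values as JSON. apply_moves: Moves the arm, as the interface text tells. Its arguments: {"type":"object","properties":{"commands":{"type":"array"}},"required":["commands"]}

```bash
ls; mkdir -p pics
cat > h.py <<'E'
import numpy as np, cv2
from plant import ctrl
def snap(n,name=None):
    p=ctrl.snapshot(n)
    if name: cv2.imwrite(f'pics/{name}.png',p['img'][:,:,::-1])
    return p
def ray(p,at):
    d=np.array([(at[0]-p['cx'])/p['fx'],-(at[1]-p['cy'])/p['fy'],-1.])
    T=np.array(p['T']); return T[:3,3],T[:3,:3]@d
def onz(p,at,z):
    o,d=ray(p,at); return o+d*(z-o[2])/d[2]
def proj(p,X):
    T=np.array(p['T']); c=T[:3,:3].T@(np.array(X)-T[:3,3])
    return np.array([p['cx']+p['fx']*c[0]/-c[2], p['cy']-p['fy']*c[1]/-c[2]])
def tri(ps,ats):
    A=np.zeros((3,3));b=np.zeros(3)
    for p,a in zip(ps,ats):
        o,d=ray(p,a);d/=np.linalg.norm(d);M=np.eye(3)-np.outer(d,d);A+=M;b+=M@o
    return np.linalg.solve(A,b)
E
python3 - <<'E'
from h import *
o=ctrl.get_obs();print({k:np.round(v,3) for k,v in o.items()},ctrl.nose_length)
for n in('scene','side'):
    p=snap(n,n+'0');print(n,[k for k in p],p['fx'],np.round(p['T'],3).tolist())
    for t in 'rack_stop rack_row keeper_pin keeper_strip wedge_c wedge_tip mat_c tin0_c case_floor lid_hinge lid_edge bowl_rim jar tape'.split():
        print(t,[(np.round(r['at']).tolist(),round(r['score'],2)) for r in ctrl.spot_point(p,t)][:6])
E
```

```text
pics
{'clock': np.float64(0.0), 'joint_pos': array([-5.1159e+01,  2.0590e+01,  6.3200e-01, -2.3000e-02, -7.0134e+01,
       -1.6507e+01]), 'qvel': array([-0.156,  0.07 ,  0.126,  0.015, -0.009,  0.047]), 'tau': array([-2.0000e-03, -5.8272e+01,  2.9305e+01,  6.9970e+00,  7.0000e-03,
       -0.0000e+00]), 'tool_pos': array([ 0.256, -0.624,  0.243]), 'orientation': array([ 1.79906e+02, -5.00000e-03, -1.57674e+02]), 'force': array([-0.384,  0.379, -0.308]), 'moment': array([-0.007,  0.045, -0.022]), 'gripper_force': np.float64(0.0), 'opening': np.float64(0.087)} 0.017
scene ['img', 'fx', 'fy', 'cx', 'cy', 'T', 'shot'] 424.2225804766108 [[0.292, -0.58, 0.761, 1.384], [0.956, 0.161, -0.244, -0.241], [0.019, 0.799, 0.601, 0.722], [0.0, 0.0, 0.0, 1.0]]
rack_stop [([279.0, 210.0], 0.97)]
rack_row [([347.0, 223.0], 0.84)]
keeper_pin [([285.0, 215.0], 0.72)]
keeper_strip [([347.0, 205.0], 0.75), ([380.0, 203.0], 0.46), ([343.0, 223.0], 0.3)]
wedge_c [([319.0, 183.0], 0.63)]
wedge_tip [([333.0, 172.0], 0.57), ([89.0, 157.0], 0.31)]
mat_c [([320.0, 188.0], 0.85)]
tin0_c [([253.0, 246.0], 0.61), (
[... 416 characters left out ...]
4, 0.74], [0.009, 0.858, 0.513, 0.562], [0.0, 0.0, 0.0, 1.0]]
rack_stop [([289.0, 253.0], 0.92), ([220.0, 382.0], 0.15)]
rack_row [([223.0, 284.0], 0.56)]
keeper_pin [([278.0, 243.0], 0.79), ([227.0, 282.0], 0.16)]
keeper_strip [([222.0, 259.0], 0.94), ([221.0, 382.0], 0.27)]
wedge_c [([297.0, 302.0], 0.65)]
wedge_tip [([305.0, 325.0], 0.8), ([218.0, 261.0], 0.18)]
mat_c [([302.0, 315.0], 0.83)]
tin0_c [([247.0, 241.0], 0.94), ([260.0, 209.0], 0.86)]
case_floor [([346.0, 192.0], 0.97), ([230.0, 212.0], 0.66)]
lid_hinge [([357.0, 163.0], 0.89)]
lid_edge [([367.0, 108.0], 0.69)]
bowl_rim [([220.0, 384.0], 0.66), ([302.0, 317.0], 0.49)]
jar [([227.0, 214.0], 0.78)]
tape [([253.0, 196.0], 0.68)]
```

View pics/scene0.png

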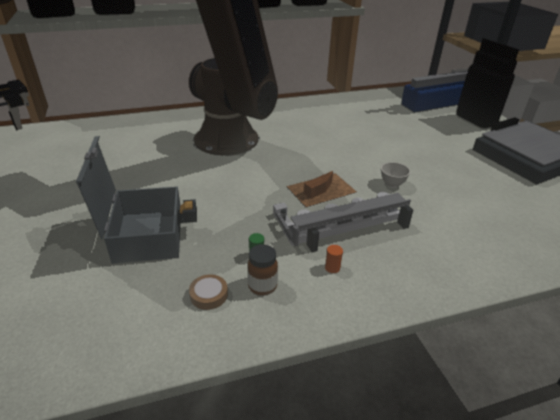

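View pics/side0.png

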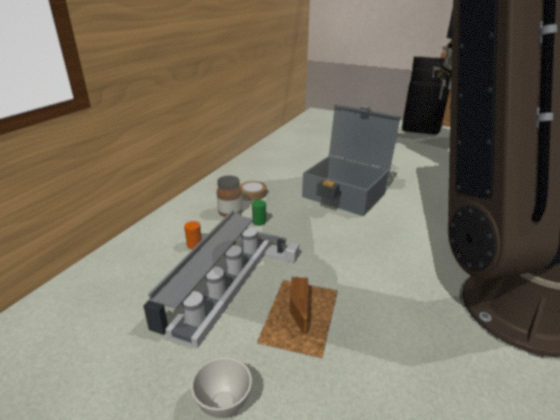

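Run:
```python
from h import *
s=snap('scene');d=snap('side')
for t,a,b,z in [('stop',(279,210),(289,253),.02),('row',(347,223),(223,284),.008),('pin',(285,215),(278,243),.0245),('strip',(347,205),(222,259),.071),('wedge',(319,183),(297,302),.023),('tip',(333,172),(305,325),.023),('mat',(320,188),(302,315),.003),('hinge',(110,209),(357,163),.08),('edge',(87,157),(367,108),.2),('bowl',(393,170),(220,384),.055),('jar',(261,284),(227,214),0),('tape',(213,296),(253,196),0)]:
    print(t,tri([s,d],[a,b]).round(3),onz(s,a,z).round(3),onz(d,b,z).round(3))
print(onz(d,(346,192),.005))
```

```text
stop [0.488 0.054 0.016] [0.487 0.05  0.02 ] [0.488 0.066 0.02 ]
row [0.575 0.215 0.007] [0.578 0.216 0.008] [0.573 0.213 0.008]
pin [0.523 0.055 0.029] [0.519 0.058 0.024] [0.525 0.047 0.024]
strip [0.576 0.209 0.069] [0.579 0.208 0.071] [0.574 0.209 0.071]
wedge [0.403 0.206 0.026] [0.393 0.206 0.023] [0.406 0.208 0.023]
tip [0.365 0.264 0.035] [0.345 0.272 0.023] [0.369 0.256 0.023]
mat [0.391 0.213 0.001] [0.392 0.212 0.003] [0.391 0.217 0.003]
hinge [ 0.459 -0.378  0.083] [ 0.447 -0.382  0.08 ] [ 0.461 -0.373  0.08 ]
edge [ 0.459 -0.399  0.24 ] [ 0.386 -0.411  0.2  ] [ 0.493 -0.552  0.2  ]
bowl [0.426 0.438 0.05 ] [0.43  0.43  0.055] [0.426 0.445 0.055]
jar [ 0.729 -0.06  -0.003] [ 0.724 -0.065  0.   ] [ 0.728 -0.047  0.   ]
tape [ 0.721 -0.179 -0.007] [ 0.73  -0.178  0.   ] [ 0.715 -0.172  0.   ]
[ 0.47000031 -0.31498177  0.005     ]
```

apply_moves(commands=[[[0,0,4],0.1,0],[[0,0,8],0.2,0],[[0,0,12],0.3,0],[[0,0,16],0.4,0],[[18,35,22],1.18,0],[[18,35,22],1.18,0],[[18,35,22],1.18,0],[[18,35,22],1.18,0],[[18,35,22],1.18,0],[[18,35,22],1.18,0],[[18,35,22],1.18,0],[[18,35,22],1.18,0],[[18,35,22],1.18,0],[[18,35,22],1.18,0],[[18,35,22],1.18,0],[[18,35,22],1.18,0],[[18,35,22],1.18,0],[[18,35,22],1.18,0]])

```text
clock: 3.1
tool_pos: [0.4361, -0.275, 0.4634]
orientation: [180.0, 0.0, -90.1]
force: [-0.4, -0.9, -0.2]
opening: 0.0874
gripper_force: 0.0
```

Run:
```python
from h import *
p=snap('wrist','w1');print(np.round(p['T'],3).tolist(),p['fx'],p['cx'],p['cy'],ctrl.get_obs()['tool_pos'])
for t,z in [('case_floor',.005),('lid_hinge',.08),('lid_edge',.24),('latch',.08),('rack_stop',.02),('keeper_pin',.03)]:
    try: print(t,[(np.round(r['at']).tolist(),round(r['score'],2),onz(p,r['at'],z).round(3).tolist()) for r in ctrl.spot_point(p,t)][:4])
    except Exception as e: print(t,e)
```

```text
[[-1.0, -0.003, 0.0, 0.436], [0.002, -0.962, -0.273, -0.348], [0.001, -0.273, 0.962, 0.604], [0.0, 0.0, 0.0, 1.0]] 295.2334184927902 278.8854021185188 211.97140887252465 [ 0.4360206  -0.27510525  0.4633231 ]
case_floor [([260.0, 151.0], 0.88, [0.473, -0.305, 0.005]), ([252.0, 310.0], 0.65, [0.498, 0.06, 0.005])]
lid_hinge [([259.0, 106.0], 0.57, [0.47, -0.384, 0.08])]
lid_edge [([262.0, 83.0], 0.84, [0.456, -0.397, 0.24])]
latch it knows: bowl_rim, case_floor, jar, keeper_pin, keeper_strip, lid_edge, lid_hinge, mat, rack_row, rack_stop, tape, tin0, tin1, tin2, tin3, wedge, wedge_tip
rack_stop [([250.0, 309.0], 0.62, [0.502, 0.046, 0.02])]
keeper_pin [([243.0, 315.0], 0.94, [0.518, 0.055, 0.03])]
```

View pics/w1.png

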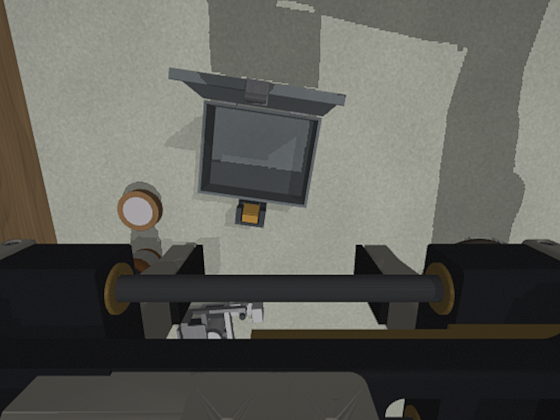

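apply_moves(commands=[[[4,74,-4],0,0],[[4,74,-4],0,0],[[4,74,-4],0,0],[[4,74,-4],0,0],[[4,74,-4],0,0],[[4,74,-4],0,0],[[4,74,-4],0,0],[[4,74,-4],0,0],[[4,74,-4],0,0],[[4,74,-4],0,0],[[4,74,-4],0,0],[[4,74,-4],0,0],[[4,74,-4],0,0],[[4,74,-4],0,0],[[4,74,-4],0,0],[[4,74,-4],0,0],[[4,74,-4],0,0],[[4,74,-4],0,0],[[4,74,-4],0,0],[[4,74,-4],0,0]])

```text
clock: 5.07
tool_pos: [0.4764, 0.4674, 0.421]
orientation: [179.9, -0.2, -90.0]
force: [-0.2, -1.0, -0.8]
opening: 0.0878
gripper_force: 0.0
```

Run:
```python
from h import *
p=snap('wrist','w2');print(ctrl.get_obs()['tool_pos'])
np.save('w2.npy',p,allow_pickle=True)
for t,z in [('rack_stop',.02),('rack_row',.008),('keeper_pin',.0245),('keeper_strip',.071),('wedge',.023),('wedge_tip',.023),('mat',.003),('tin0',.038)]:
    print(t,[(np.round(r['at'],1).tolist(),round(r['score'],2),onz(p,r['at'],z).round(4).tolist()) for r in ctrl.spot_point(p,t)][:5])
```

```text
[0.47656897 0.46610834 0.42228883]
rack_stop [([222.4, 27.3], 0.23, [0.5674, 0.2359, 0.02])]
rack_row [([219.9, 12.5], 0.76, [0.5724, 0.211, 0.008])]
keeper_pin []
keeper_strip []
wedge [([320.7, 10.4], 0.96, [0.4092, 0.2129, 0.023])]
wedge_tip [([343.7, 43.0], 0.65, [0.3698, 0.2594, 0.023])]
mat [([328.8, 15.6], 0.58, [0.393, 0.2137, 0.003])]Traceback (most recent call last):
  File "<stdin>", line 5, in <module>
ValueError: it knows: bowl_rim, case_floor, jar, keeper_pin, keeper_strip, lid_edge, lid_hinge, mat, rack_row, rack_stop, tape, tin0, tin1, tin2, tin3, wedge, wedge_tip
```

View pics/w2.png

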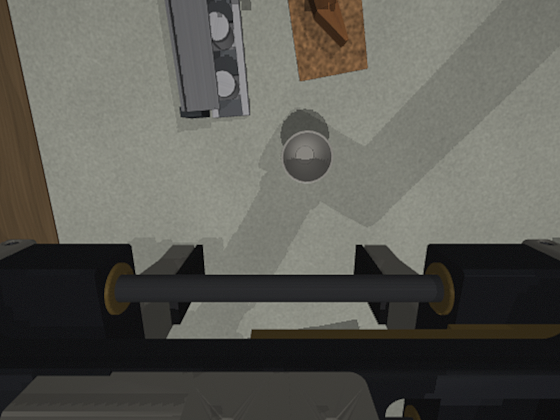

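apply_moves(commands=[[[0,-14,3],0,0],[[0,-14,3],0,0],[[0,-14,3],0,0],[[0,-14,3],0,0],[[0,-14,3],0,0]])

```text
clock: 5.88
tool_pos: [0.4766, 0.3216, 0.4573]
orientation: [-179.8, 0.2, -90.2]
force: [-0.1, 0.1, 1.7]
opening: 0.0877
gripper_force: 0.0
```

Run:
```python
from h import *
p=snap('wrist','w3');print(ctrl.get_obs()['tool_pos'])
for t,z in [('rack_stop',.02),('rack_row',.008),('keeper_pin',.0245),('keeper_strip',.071),('wedge',.023),('wedge_tip',.023),('mat',.003),('tin0',.038)]:
    print(t,[(np.round(r['at'],1).tolist(),round(r['score'],2),onz(p,r['at'],z).round(4).tolist()) for r in ctrl.spot_point(p,t+('_c' if t in('wedge','mat','tin0') else ''))][:5])
cv2.imwrite('pics/w3c.png',cv2.resize(p['img'][:250,140:420,::-1],None,fx=2.4,fy=2.4,interpolation=cv2.INTER_CUBIC))
```

```text
[0.47658391 0.32330584 0.45606114]
rack_stop [([267.0, 6.2], 0.79, [0.4977, 0.0513, 0.02])]
rack_row [([226.1, 108.3], 0.95, [0.578, 0.214, 0.008])]
keeper_pin [([254.3, 8.4], 0.78, [0.519, 0.056, 0.0245])]
keeper_strip [([218.8, 101.6], 0.78, [0.5788, 0.207, 0.071])]
wedge [([318.7, 106.0], 0.61, [0.4051, 0.2116, 0.023])]
wedge_tip [([338.5, 136.9], 0.94, [0.366, 0.2668, 0.023])]
mat [([321.3, 105.4], 0.97, [0.3978, 0.2093, 0.003]), ([216.1, 103.3], 0.42, [0.5974, 0.2046, 0.003]), ([252.4, 5.6], 0.32, [0.5238, 0.0445, 0.003])]
tin0 [([217.6, 26.8], 0.72, [0.5801, 0.0869, 0.038]), ([321.6, 106.0], 0.5, [0.4018, 0.2126, 0.038])]
```

View pics/w3c.png

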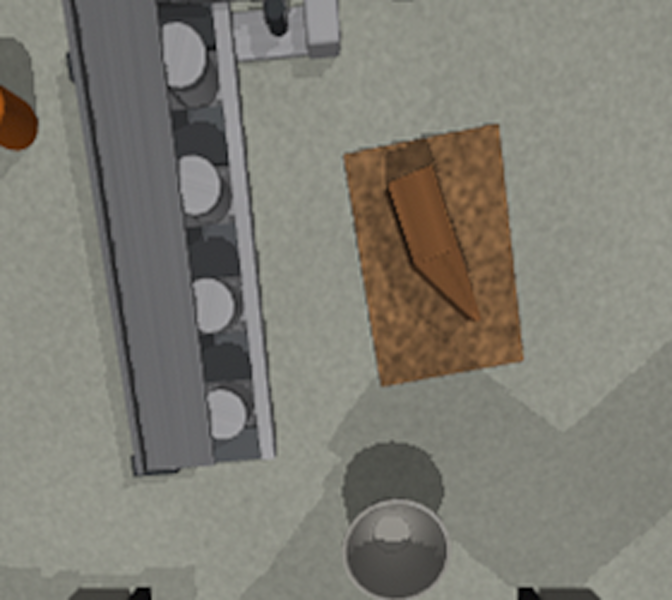

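Run:
```python
from h import *
p=snap('wrist')
c=lambda u,v:(u/2.4+140,v/2.4)
def seg(n,a,b,z):
    A,B=onz(p,c(*a),z),onz(p,c(*b),z);d=B-A;print(n,A.round(4),B.round(4),'len',np.linalg.norm(d).round(4),'ang',np.degrees(np.arctan2(d[1],d[0])).round(2))
seg('rail',(231,0),(274,458),.022)
seg('strip',(155,0),(213,462),.071)
seg('mat L',(344,155),(381,386),.003)
seg('mat R',(498,125),(523,360),.003)
seg('wstraight',(432,166),(477,320),.043)
seg('wleft',(388,187),(413,264),.043)
seg('wthick',(388,187),(432,166),.043)
seg('stop face',(304,0),(309,54),.034)
for n,uv in [('t',(183,55)),('t',(197,184)),('t',(210,306)),('t',(223,413))]: print(onz(p,c(*uv),.068).round(4))
# wedge prediction
g=cv2.cvtColor(p['img'],cv2.COLOR_RGB2GRAY)
```

```text
rail [0.5474 0.0468 0.022 ] [0.5252 0.372  0.022 ] len 0.3259 ang 93.92
strip [0.5898 0.0645 0.071 ] [0.567  0.3649 0.071 ] len 0.3012 ang 94.34
mat L [0.4681 0.1417 0.003 ] [0.4369 0.3154 0.003 ] len 0.1765 ang 100.16
mat R [0.3524 0.1212 0.003 ] [0.3211 0.2945 0.003 ] len 0.1761 ang 100.23
wstraight [0.4061 0.1564 0.043 ] [0.3684 0.2622 0.043 ] len 0.1123 ang 109.63
wleft [0.4371 0.1701 0.043 ] [0.4177 0.2223 0.043 ] len 0.0557 ang 110.44
wthick [0.4371 0.1701 0.043 ] [0.4061 0.1564 0.043 ] len 0.0339 ang -156.12
stop face [0.4961 0.0512 0.034 ] [0.4931 0.0836 0.034 ] len 0.0326 ang 95.43
[0.5743 0.0945 0.068 ]
[0.5693 0.1719 0.068 ]
[0.5643 0.252  0.068 ]
[0.5583 0.3284 0.068 ]
```

apply_moves(commands=[[[2,-8.5,-29],0,0],[[2,-8.5,-29],0,0],[[2,-8.5,-29],0,0],[[2,-8.5,-29],0,0],[[2,-8.5,-29],0,0],[[2,-8.5,-29],0,0],[[2,-8.5,-29],0,0],[[2,-8.5,-29],0,0],[[2,-8.5,-29],0,0],[[2,-8.5,-29],0,0]])

```text
clock: 7.22
tool_pos: [0.4974, 0.2414, 0.1647]
orientation: [-179.9, -0.0, -90.0]
force: [0.0, 0.7, -0.0]
opening: 0.0877
gripper_force: 0.0
```

Run:
```python
from h import *
p=snap('wrist','w4');print(ctrl.get_obs()['tool_pos'])
for t,z in [('rack_stop',.02),('keeper_pin',.0245),('rack_row',.008),('keeper_strip',.071),('tin0_c',.038)]:
    print(t,[(np.round(r['at'],1).tolist(),round(r['score'],2),onz(p,r['at'],z).round(4).tolist()) for r in ctrl.spot_point(p,t)][:5])
cv2.imwrite('pics/w4c.png',cv2.resize(p['img'][:260,150:420,::-1],None,fx=2.3,fy=2.3,interpolation=cv2.INTER_CUBIC))
```

```text
[0.49788395 0.24213531 0.16582154]
rack_stop []
keeper_pin [([174.5, 23.6], 0.27, [0.5852, 0.0841, 0.0245])]
rack_row [([204.3, 170.3], 0.93, [0.573, 0.2093, 0.008])]
keeper_strip [([174.5, 179.2], 0.58, [0.5815, 0.2077, 0.071])]
tin0_c [([175.9, 28.8], 0.93, [0.5802, 0.0918, 0.038])]
```

View pics/w4c.png

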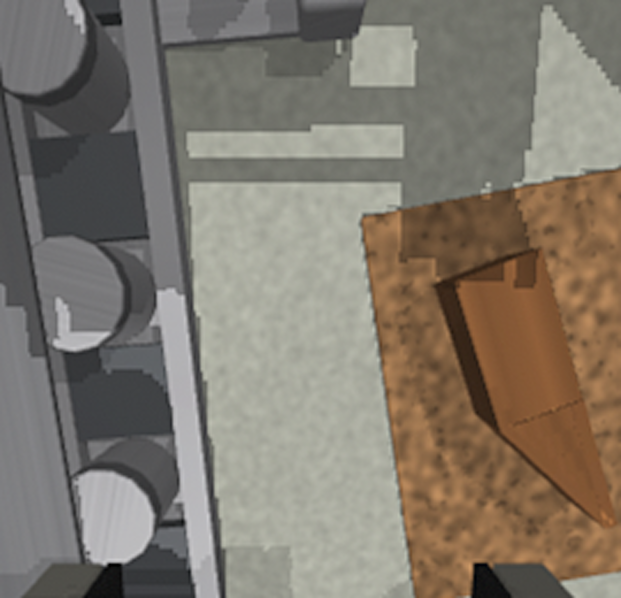

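```bash
cat >> h.py <<'E'
from scipy.optimize import least_squares
def fitpose(p,loc,px,x0):
    f=lambda q:np.ravel([proj(p,[q[0]+np.cos(q[2])*l[0]-np.sin(q[2])*l[1],q[1]+np.sin(q[2])*l[0]+np.cos(q[2])*l[1],l[2]])-u for l,u in zip(loc,px)])
    r=least_squares(f,x0);return r.x,np.abs(r.fun).max()
E
python3 - <<'E'
from h import *
p=snap('wrist')
c=lambda u,v:np.array((u/2.3+150,v/2.3))
L=[(-.0575,-.017,.043),(-.0575,.017,.043),(.0025,-.017,.043),(.0025,.017,.043),(.0575,.0145,.043),(-.0575,-.017,.003)]
U=[c(458,283),c(540,250),c(497,427),c(583,400),c(609,523),c(437,286)]
q,e=fitpose(p,L,U,[.4,.21,1.9]);print(q[:2].round(4),np.degrees(q[2]).round(2),e)
def seg(n,a,b,z):
    A,B=onz(p,c(*a),z),onz(p,c(*b),z);d=B-A;print(n,A.round(4),B.round(4),'ang',np.degrees(np.arctan2(d[1],d[0])).round(2))
seg('rail out top',(163,60),(220,598),.022)
seg('rail in top',(125,0),(190,598),.022)
seg('strip',(0,120),(83,560),.071)
seg('stop end bottom?',(300,38),(356,38),.034)
for uv in [(45,45),(80,293),(117,515)]: print(onz(p,c(*uv),.068).round(4))
E
```

```text
[0.403  0.2122] 110.69 1.9974264809428632
rail out top [0.5467 0.0858 0.022 ] [0.5326 0.3021 0.022 ] ang 93.73
rail in top [0.5594 0.0667 0.022 ] [0.5463 0.3021 0.022 ] ang 93.18
strip [0.5899 0.1165 0.071 ] [0.5769 0.2637 0.071 ] ang 95.05
stop end bottom? [0.4963 0.0826 0.034 ] [0.4767 0.0826 0.034 ] ang 179.91
[0.5748 0.0951 0.068 ]
[0.5705 0.1683 0.068 ]
[0.5638 0.2471 0.068 ]
```

apply_moves(commands=[[[1,5,7],0,0],[[1,5,7],0,0],[[1,5,7],0,0],[[1,5,7],0,0],[[1,5,7],0,0]])

```text
clock: 7.98
tool_pos: [0.5062, 0.291, 0.2339]
orientation: [-180.0, 0.1, -90.0]
force: [-0.1, -0.5, -1.4]
opening: 0.088
gripper_force: 0.0
```

Run:
```python
from h import *
p=snap('wrist','w5');print(ctrl.get_obs()['tool_pos'])
for t,z in [('rack_stop',.02),('keeper_pin',.0245),('rack_row',.008),('keeper_strip',.071),('tin0_c',.038),('wedge_c',.023),('wedge_tip',.023)]:
    print(t,[(np.round(r['at'],1).tolist(),round(r['score'],2),onz(p,r['at'],z).round(4).tolist()) for r in ctrl.spot_point(p,t)][:5])
cv2.imwrite('pics/w5c.png',cv2.resize(p['img'][:110,170:330,::-1],None,fx=5,fy=5,interpolation=cv2.INTER_CUBIC))
```

```text
[0.5059375  0.290318   0.23312393]
rack_stop []
keeper_pin []
rack_row [([220.2, 122.8], 0.79, [0.5764, 0.2121, 0.008])]
keeper_strip [([202.1, 117.2], 0.96, [0.5818, 0.2079, 0.071])]
tin0_c []
wedge_c [([368.6, 122.4], 0.67, [0.4043, 0.2121, 0.023])]
wedge_tip [([398.2, 162.9], 0.73, [0.3655, 0.258, 0.023])]
```

View pics/w5c.png

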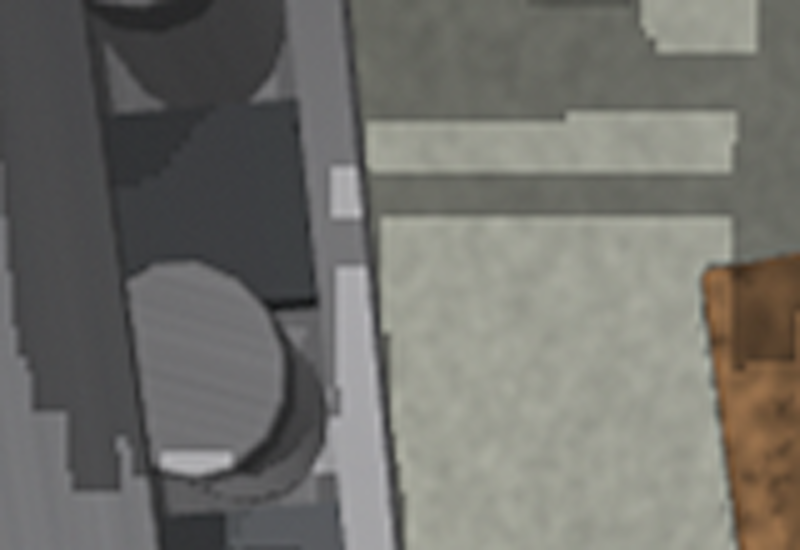

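apply_moves(commands=[[[0,-14,-3],0,0],[[0,-14,-3],0,0],[[0,-14,-3],0,0],[[0,-14,-3],0,0],[[0,-14,-3],0,0],[[0,-14,-3],0,0]])

```text
clock: 8.88
tool_pos: [0.5065, 0.1495, 0.2036]
orientation: [180.0, -0.0, -90.2]
force: [0.2, 0.1, 0.1]
opening: 0.0877
gripper_force: 0.0
```

Run:
```python
from h import *
p=snap('wrist','w6');print(ctrl.get_obs()['tool_pos'])
for t,z in [('rack_stop',.02),('keeper_pin',.0245),('rack_row',.008),('keeper_strip',.071),('tin0_c',.038)]:
    print(t,[(np.round(r['at'],1).tolist(),round(r['score'],2),onz(p,r['at'],z).round(4).tolist()) for r in ctrl.spot_point(p,t)][:5])
cv2.imwrite('pics/w6c.png',cv2.resize(p['img'][40:240,140:340,::-1],None,fx=3,fy=3,interpolation=cv2.INTER_CUBIC))
```

```text
[0.50680884 0.15046393 0.20381071]
rack_stop [([284.3, 101.2], 0.72, [0.5009, 0.0499, 0.02])]
keeper_pin [([265.4, 105.0], 0.75, [0.5203, 0.0538, 0.0245])]
rack_row [([224.7, 241.3], 0.85, [0.5731, 0.209, 0.008])]
keeper_strip [([205.8, 263.6], 0.92, [0.5811, 0.2083, 0.071])]
tin0_c [([206.7, 140.8], 0.83, [0.5795, 0.0886, 0.038])]
```

View pics/w6c.png

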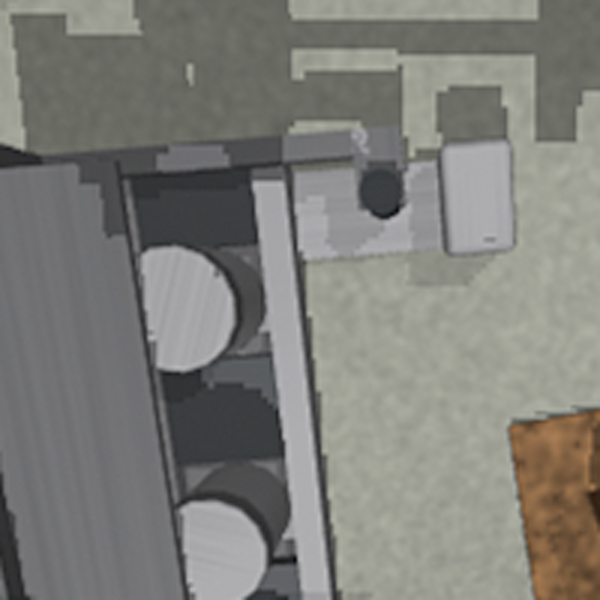

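Run:
```python
from h import *
p=snap('wrist')
c=lambda u,v:np.array((u/3+140,v/3+40))
print('pin',onz(p,c(381,191),.041).round(4))
A,B=[onz(p,c(*u),.034) for u in((442,145),(447,255))];d=B-A
print('face',A.round(4),B.round(4),np.linalg.norm(d).round(4),np.degrees(np.arctan2(d[1],d[0])))
def seg(n,a,b,z):
    A,B=onz(p,c(*a),z),onz(p,c(*b),z);d=B-A;print(n,A.round(4),B.round(4),'ang',np.degrees(np.arctan2(d[1],d[0])).round(2))
seg('strip',(120,175),(185,595),.071)
seg('rail',(288,170),(333,598),.022)
print('tins',onz(p,c(178,309),.068),onz(p,c(208,558),.068))
```

```text
pin [0.5185 0.0559 0.041 ]
face [0.4987 0.0413 0.034 ] [0.4968 0.0756 0.034 ] 0.0344 93.21985395428416
strip [0.5928 0.0537 0.071 ] [0.5833 0.1834 0.071 ] ang 94.18
rail [0.5508 0.0477 0.022 ] [0.5395 0.2034 0.022 ] ang 94.13
tins [0.579596   0.09168712 0.068     ] [0.57564859 0.1715335  0.068     ]
```

apply_moves(commands=[[[-8.8,2.1,-8],0.361,0],[[-8.8,2.1,-8],0.361,0],[[-8.8,2.1,-8],0.361,0],[[-8.8,2.1,-8],0.361,0],[[-8.8,2.1,-8],0.361,0],[[-8.8,2.1,-12],0.361,0],[[-8.8,2.1,-16.2],0.361,0],[[-8.8,2.1,-16.2],0.361,0],[[-8.8,2.1,-16.2],0.361,0],[[-8.8,2.1,-16.2],0.361,1],[[-8.8,2.1,-16.2],0.361,1],[[-8.8,2.1,-16.2],0.361,1],[[-8.8,2.1,-16.2],0.361,1],[[-8.8,2.1,-16.2],0.361,1],[[-8.8,2.1,-16.2],0.361,1],[[-8.8,2.1,-16.2],0.361,1],[[-8.8,2.1,-16.2],0.361,1],[[-8.8,2.1,-16.2],0.361,1]])

```text
clock: 10.73
tool_pos: [0.4184, 0.1716, 0.0416]
orientation: [180.0, -0.0, -69.4]
force: [-0.1, -0.4, 3.7]
opening: 0.0338
gripper_force: 30.0
```

Run:
```python
from h import *
o=ctrl.get_obs();print({k:np.round(o[k],4) for k in('tool_pos','orientation','force','opening','gripper_force')})
for n,z in (('scene',.023),('side',.023)):
    p=snap(n)
    for t in('wedge_c','wedge_tip'): print(n,t,[(round(r['score'],2),onz(p,r['at'],z).round(4).tolist()) for r in ctrl.spot_point(p,t)][:2])
```

```text
{'tool_pos': array([0.4184, 0.1716, 0.0416]), 'orientation': array([ 1.799942e+02, -3.400000e-03, -6.937190e+01]), 'force': array([-0.1401, -0.4363,  3.7291]), 'opening': np.float64(0.0338), 'gripper_force': np.float64(29.9984)}
scene wedge_c [(0.71, [0.3895, 0.2127, 0.023])]
scene wedge_tip [(0.77, [0.3635, 0.2648, 0.023])]
side wedge_c [(0.63, [0.4042, 0.2039, 0.023])]
side wedge_tip [(0.87, [0.3692, 0.2612, 0.023])]
```

apply_moves(commands=[[[0,0,4],0,1],[[0,0,8],0,1],[[0,0,11],0,1],[[10.7,-24.6,11],-0.29,1],[[10.7,-24.6,11],-0.29,1],[[10.7,-24.6,11],-0.29,1],[[10.7,-24.6,11],-0.29,1],[[10.7,-24.6,11],-0.29,1],[[10.7,-24.6,11],-0.29,1],[[10.7,-24.6,11],-0.29,1],[[10.7,-24.6,11],-0.29,1],[[10.7,-24.6,11],-0.29,1],[[10.7,-24.6,7],-0.29,1],[[10.7,-24.6,4],-0.29,1],[[10.7,-24.6,1.5],-0.29,1],[[10.7,-24.6,0.3],-0.29,1],[[10.7,-24.6,-0.2],-0.29,1],[[10.7,-24.6,-0.25],-0.29,1],[[10.7,-24.6,-0.25],-0.29,1]])

```text
clock: 12.62
tool_pos: [0.5253, -0.0734, 0.0392]
orientation: [180.0, -0.0, -85.9]
force: [0.1, -0.1, -1.4]
opening: 0.034
gripper_force: 30.0
```

Run:
```python
from h import *
o=ctrl.get_obs();print({k:np.round(o[k],4) for k in('tool_pos','orientation','force','opening','gripper_force')})
ps=[snap('scene'),snap('side')]
im=[]
T=o['tool_pos'];yw=np.radians(o['orientation'][2]+180);tip=T+.1015*np.array([np.cos(yw),np.sin(yw),0]);tip[2]=.04;print('tip',tip)
for p,nm in zip(ps,'ab'):
    u=proj(p,tip);print(nm,u,[(np.round(r['at']),round(r['score'],2)) for r in ctrl.spot_point(p,'wedge_tip')][:2])
    x,y=u.astype(int);g=p['img'][max(0,y-50):y+50,max(0,x-50):x+50,::-1];im.append(cv2.resize(g,(400,400),interpolation=cv2.INTER_CUBIC))
cv2.imwrite('pics/ins.png',np.hstack(im))
```

```text
{'tool_pos': array([ 0.5253, -0.0734,  0.0392]), 'orientation': array([ 1.799884e+02, -1.000000e-03, -8.590790e+01]), 'force': array([ 0.1363, -0.0715, -1.4019]), 'opening': np.float64(0.034), 'gripper_force': np.float64(29.9827)}
tip [0.51803665 0.0278492  0.04      ]
a [274.42526487 211.93329258] [(array([270., 212.]), 0.78)]
b [284.31274552 234.28472352] [(array([291., 243.]), 0.76)]
```

View pics/ins.png

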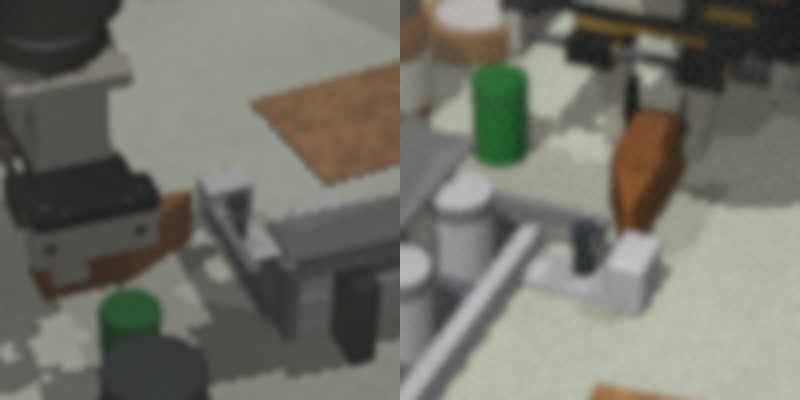

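Run:
```python
from h import *
o=ctrl.get_obs();T=o['tool_pos']
def fr(o_,yaw):
    c,s=np.cos(yaw),np.sin(yaw);return lambda x,y,z:(o_[0]+c*x-s*y,o_[1]+s*x+c*y,z)
yw=np.radians(94.09);W=fr(T[:2],yw)
yr=np.radians(94);S0=(.4982,.055);X=fr(S0,yr-np.pi/2)
im=[]
for n in('side','scene'):
    p=snap(n);K=8
    u=proj(p,X(0,0,.03)).astype(int)-[25,37];g=cv2.resize(p['img'][u[1]:u[1]+75,u[0]:u[0]+50,::-1],None,fx=K,fy=K,interpolation=cv2.INTER_CUBIC)
    q=lambda P:tuple(int(v) for v in ((proj(p,P)-u+.5)*K))
    def poly(P,col): cv2.polylines(g,[np.array([q(a) for a in P])],True,col,1)
    poly([W(-.0135,-.017,.04),W(-.0135,.017,.04),W(.1015,.017,.04),W(.1015,.012,.04),W(.0465,-.017,.04)],(0,255,0))
    poly([X(0,-.014,.034),X(0,.021,.034),X(-.02,.021,.034),X(-.02,-.014,.034)],(255,0,0))
    cv2.line(g,q(X(.02,0,.041)),q(X(.02,0,.008)),(0,0,255),1)
    im.append(g)
cv2.imwrite('pics/ov.png',np.hstack(im))
```

```text
(no output)
```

View pics/ov.png

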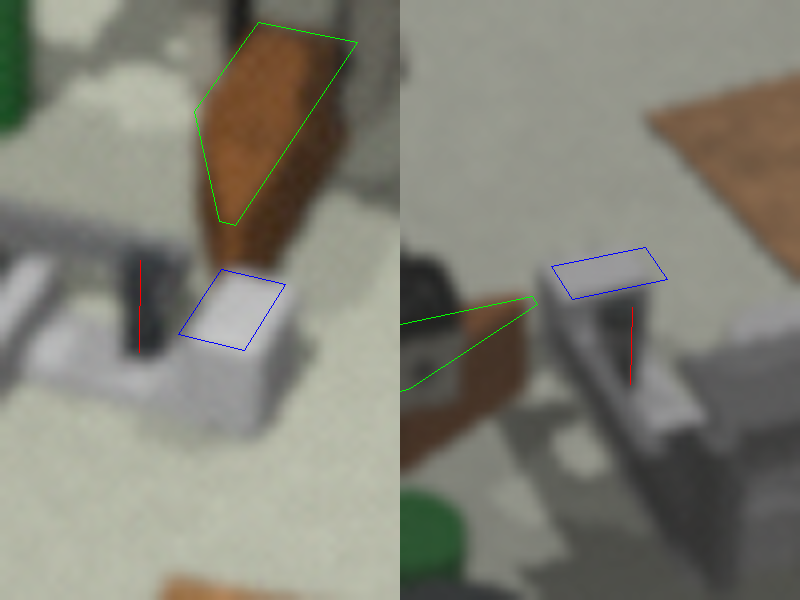

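apply_moves(commands=[[[0.2,0,0],0,1],[[0.13,1,0],0,1],[[0.06,2,0],0,1],[[0.03,2.5,0],0,1],[[-0.01,3,0],0,1],[[-0.05,3.5,0],0,1],[[-0.08,4,0],0,1],[[-0.08,4,0],0,1]])

```text
clock: 13.58
tool_pos: [0.5236, -0.0339, 0.0388]
orientation: [179.9, -0.0, -85.9]
force: [-3.2, -0.4, -0.8]
opening: 0.0338
gripper_force: 30.0
```

apply_moves(commands=[[[-0.06,0.5,0],0,1],[[-0.1,1,0],0,1],[[-0.15,1.5,0],0,1],[[-0.2,2,0],0,1],[[-0.24,2.5,0],0,1],[[-0.28,3,0],0,1],[[-0.33,3.5,0],0,1],[[-0.38,4,0],0,1],[[-0.43,4.5,0],0,1],[[-0.48,5,0],0,1],[[-0.52,5.5,0],0,1],[[-0.53,5.6,0],0,1],[[-0.53,5.6,0],0,1]])

```text
clock: 14.67
tool_pos: [0.5186, 0.0217, 0.0387]
orientation: [179.9, -0.0, -86.0]
force: [-4.2, -0.8, -2.5]
opening: 0.0335
gripper_force: 31.4
```

Run:
```python
from h import *
ims=[]
for n in('side','scene'):
    p=snap(n);u=proj(p,(.52,.08,.03)).astype(int)
    g=p['img'][u[1]-50:u[1]+50,u[0]-50:u[0]+50,::-1];ims.append(cv2.resize(g,(400,400),interpolation=cv2.INTER_CUBIC))
    print(n,[(np.round(r['at']),round(r['score'],2),onz(p,r['at'],.0245).round(4)) for r in ctrl.spot_point(p,'keeper_pin')][:2],[(np.round(r['at']),round(r['score'],2),onz(p,r['at'],.02).round(4)) for r in ctrl.spot_point(p,'wedge_tip')][:2],[(round(r['score'],2),onz(p,r['at'],.071).round(4)) for r in ctrl.spot_point(p,'keeper_strip')][:2])
cv2.imwrite('pics/ins2.png',np.hstack(ims))
```

```text
side [(array([268., 242.]), 0.81, array([0.5478, 0.0529, 0.0245]))] [(array([276., 263.]), 0.9, array([0.4978, 0.1126, 0.02  ])), (array([232., 213.]), 0.39, array([ 0.7021, -0.0305,  0.02  ]))] [(0.72, array([0.6015, 0.2168, 0.071 ]))]
scene [(array([288., 218.]), 0.88, array([0.5342, 0.0619, 0.0245])), (array([212., 299.]), 0.42, array([ 0.7599, -0.1844,  0.0245]))] [(array([300., 204.]), 0.72, array([0.4779, 0.1149, 0.02  ]))] [(0.88, array([0.5876, 0.2193, 0.071 ]))]
```

View pics/ins2.png

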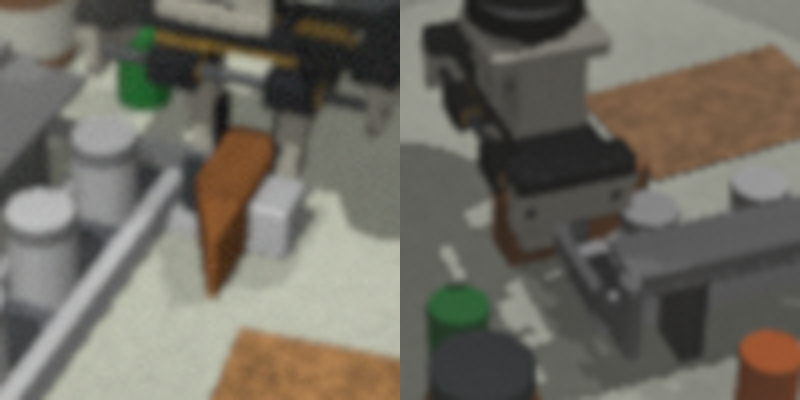

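Run:
```python
from h import *
p=snap('side');u=proj(p,(.52,.08,.03)).astype(int)-50
for z,uv in((0,(212,294)),(.04,(205,205)),(.04,(199,178))): print(z,onz(p,u+np.array(uv)/4,z).round(4))
for P in [(.497,.122,0),(.497,.122,.04),(0.5186+.017,.0217+.044+.0025,.04)]: print((proj(p,P)-u)*4)
```

```text
0 [0.4959 0.1172 0.    ]
0.04 [0.5126 0.0928 0.04  ]
0.04 [0.5274 0.0707 0.04  ]
[206.41907078 298.35751285]
[206.83148859 240.79075233]
[188.24797534 172.1364339 ]
```

apply_moves(commands=[[[-0.01,0.2,0],0,1],[[-0.01,0.2,0],0,1],[[-0.01,0.2,0],0,0.3],[[-0.01,0.2,0],0,0.3],[[-0.01,0.2,0],0,0.3],[[-0.01,0.2,0],0,0.3],[[-0.01,0.2,0],0,0.3],[[-0.01,0.2,2],0,0.3],[[-0.01,0.2,5],0,0.3],[[-0.01,0.2,9],0,0.3],[[0,0,13],0,0.3],[[0,0,17],0,0.3],[[0,11,17],0,0.3],[[0,11,17],0,0.3],[[0,11,17],0,0.3],[[0,11,17],0,0.3]])

```text
clock: 16.45
tool_pos: [0.5219, 0.1365, 0.2111]
orientation: [-179.6, 0.2, -85.8]
force: [-0.0, 0.3, 0.0]
opening: 0.061
gripper_force: 0.0
```

Run:
```python
from h import *
p=snap('wrist','w7');print(ctrl.get_obs()['tool_pos'],ctrl.get_obs()['opening'])
cv2.imwrite('pics/w7c.png',cv2.resize(p['img'][0:240,140:380,::-1],None,fx=2.5,fy=2.5,interpolation=cv2.INTER_CUBIC))
for t,z in [('keeper_pin',.0245),('keeper_strip',.071),('wedge_tip',.02),('tin0_c',.038)]:
    print(t,[(np.round(r['at'],1).tolist(),round(r['score'],2),onz(p,r['at'],z).round(4).tolist()) for r in ctrl.spot_point(p,t)][:5])
# case from w1
T=np.array([[-1.0,-0.003,0,.436],[.002,-.962,-.273,-.348],[.001,-.273,.962,.604],[0,0,0,1]])
q=dict(T=T,fx=p['fx'],fy=p['fy'],cx=p['cx'],cy=p['cy'])
for u in((207,100),(321,117),(305,206),(199,191)): print(onz(q,u,.08).round(4))
L=[(.1,-.08,.08),(-.1,-.08,.08),(-.1,.08,.08),(.1,.08,.08)]
print(fitpose(q,L,[(207,100),(321,117),(305,206),(199,191)],[.47,-.31,0]))
```

```text
[0.52131909 0.13477177 0.21066984] 0.0618453140298442
keeper_pin [([268.6, 119.6], 0.71, [0.5402, 0.0566, 0.0245])]
keeper_strip []
wedge_tip [([305.6, 183.0], 0.64, [0.4942, 0.1221, 0.02])]
tin0_c [([290.6, 131.1], 0.62, [0.5165, 0.0665, 0.038])]
[ 0.5552 -0.3934  0.08  ]
[ 0.3643 -0.3661  0.08  ]
[ 0.3881 -0.2106  0.08  ]
[ 0.5803 -0.239   0.08  ]
(array([ 0.47172532, -0.30183977, -0.1490429 ]), np.float64(2.2821580037942226))
```

View pics/w7c.png

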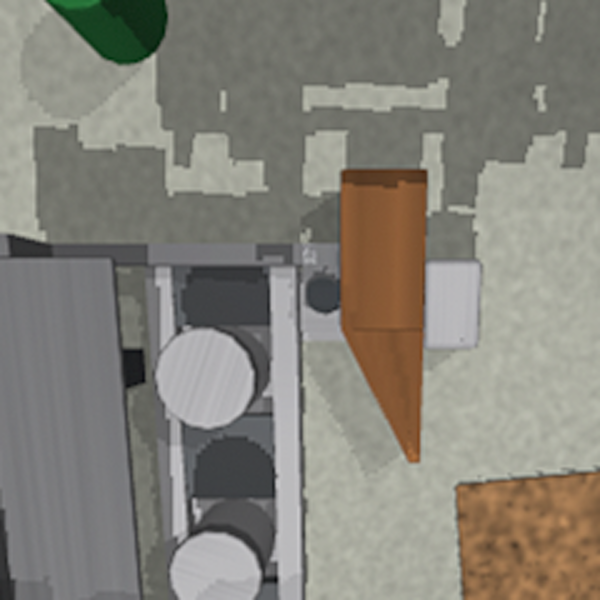

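Run:
```python
from h import *
p=snap('wrist')
c=lambda u,v:np.array((u/2.5+140,v/2.5))
for uv in[(206,377),(216,572)]: print(onz(p,c(*uv),.068).round(4))
o=ctrl.get_obs();print(o['tool_pos'],o['orientation'],o['joint_pos'])
```

```text
[0.5772 0.0828 0.068 ]
[0.5719 0.1601 0.068 ]
[0.51984201 0.13108861 0.20942013] [-1.79936128e+02  2.16326159e-02 -8.60397076e+01] [ 3.51263068e+01  8.94426660e+00 -1.97614808e+01  1.65929518e-02
 -6.12284050e+01 -3.11740046e+01]
```

Run:
```python
from h import *
p=snap('wrist','w8');o=ctrl.get_obs();print(o['tool_pos'],np.array(p['T'])[:3,3])
g=cv2.cvtColor(p['img'],cv2.COLOR_RGB2GRAY)
C=cv2.HoughCircles(g[:250],cv2.HOUGH_GRADIENT,1,25,param1=80,param2=14,minDist=25,minRadius=17,maxRadius=24) if False else cv2.HoughCircles(g[:250],cv2.HOUGH_GRADIENT,1,25,param1=80,param2=14,minRadius=17,maxRadius=24)
for c in C[0]:
    P=onz(p,c[:2],.068)
    if .54<P[0]<.62 and .05<P[1]<.4: print(c,P.round(4))
for t,z in [('keeper_pin',.0245),('rack_stop',.02),('tin0_c',.038),('wedge_c',.02)]:
    print(t,[(np.round(r['at'],1).tolist(),round(r['score'],2),onz(p,r['at'],z).round(4).tolist()) for r in ctrl.spot_point(p,t)][:5])
```

```text
[0.51973787 0.13098513 0.20931309] [0.5252437  0.05829367 0.35025521]
[217.5 157.5  19.9] [0.5814 0.089  0.068 ]
[222.5 236.5  17.4] [0.5754 0.1683 0.068 ]
keeper_pin [([266.3, 124.3], 0.59, [0.539, 0.0555, 0.0245])]
rack_stop []
tin0_c [([226.5, 154.9], 0.94, [0.5781, 0.089, 0.038])]
wedge_c [([289.1, 133.8], 0.67, [0.514, 0.0636, 0.02]), ([370.2, 257.1], 0.22, [0.4044, 0.2013, 0.02])]
```

apply_moves(commands=[[[6,-4.1,-4],-1.571,0.3],[[6,-4.1,-4],-1.571,0.3],[[6,-4.1,-4],-1.571,0.3],[[6,-4.1,-4],-1.571,0.3],[[6,-4.1,-4],-1.571,0.3],[[6,-4.1,-4],-1.571,0.3],[[6,-4.1,-4],-1.571,0.3],[[6,-4.1,-4],-1.571,0.3],[[6,-4.1,-4],-1.571,0.3],[[6,-4.1,-4],-1.571,0.3],[[6,-4.1,-4],-1.571,0.3],[[6,-4.1,-4],-1.571,0.3],[[6,-4.1,-4],-1.571,0.3],[[6,-4.1,-8],-1.571,0.3],[[6,-4.1,-11],-1.571,0.3],[[6,-4.1,-13.5],-1.571,0.3],[[6,-4.1,-14.7],-1.571,0.3],[[6,-4.1,-14.7],-1.571,0.3]])

```text
clock: 18.5
tool_pos: [0.5774, 0.0895, 0.0588]
orientation: [-179.9, -0.3, -176.1]
force: [-0.8, 0.0, 0.2]
opening: 0.0615
gripper_force: 0.0
```

apply_moves(commands=[[[0,0,0],0,0.9],[[0,0,0],0,0.9],[[0,0,0],0,0.9],[[0,0,0],0,0.9],[[0,0,0],0,0.9],[[0,0,2],0,0.9],[[0,0,5],0,0.9]])

```text
clock: 19.08
tool_pos: [0.5775, 0.09, 0.1103]
orientation: [-179.9, -0.3, -176.0]
force: [0.8, -0.1, -1.4]
opening: 0.0373
gripper_force: 29.9
```

Run:
```python
from h import *
o=ctrl.get_obs();print(o['tool_pos'],o['joint_pos'],o['force'])
i=cv2.imread('pics/w1.png');cv2.imwrite('pics/w1c.png',cv2.resize(i[60:235,160:360],None,fx=4,fy=3.4,interpolation=cv2.INTER_CUBIC) if 0 else cv2.resize(i[60:235,160:360],None,fx=3.4,fy=3.4,interpolation=cv2.INTER_CUBIC))
```

```text
[0.57749693 0.08996093 0.1102513 ] [ 2.79791832e+01  1.91288981e+01 -2.05062512e+01 -6.42075653e-02
 -5.06551616e+01 -1.13981972e+02] [ 0.82230983 -0.08256247 -1.35319613]
```

View pics/w1c.png

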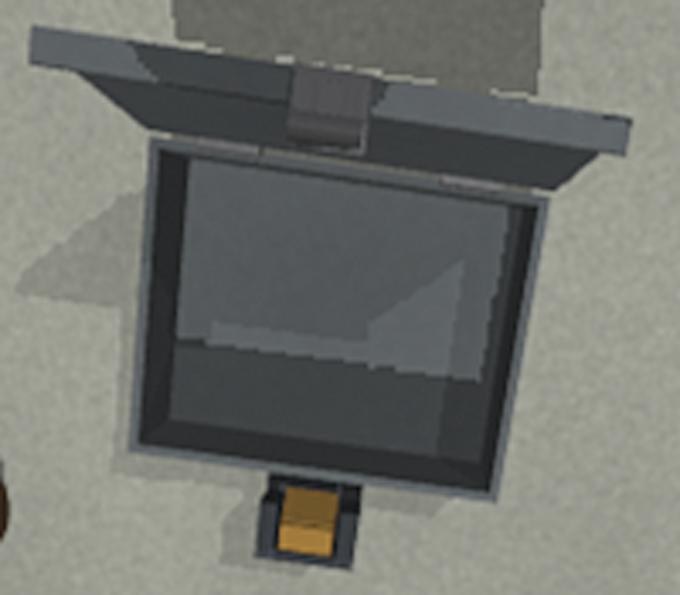

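Run:
```python
from h import *
p=snap('wrist')
T=np.array([[-1.0,-0.003,0,.436],[.002,-.962,-.273,-.348],[.001,-.273,.962,.604],[0,0,0,1]])
q=dict(T=T,fx=p['fx'],fy=p['fy'],cx=p['cx'],cy=p['cy'])
c=lambda u,v:np.array((u/3.4+160,v/3.4+60))
L=[(.1,-.08,.08),(-.1,-.08,.08),(-.1,.08,.08),(.1,.08,.08)]
U=[c(150,136),c(549,199),c(496,501),c(130,451)]
r,e=fitpose(q,L,U,[.47,-.31,0]);print(r,np.degrees(r[2]),e,[onz(q,u,.08).round(4).tolist() for u in U])
F=[(.095,-.075,.005),(.095,.075,.005),(-.095,.075,.005)]
print(fitpose(q,F,[c(188,158),c(170,420),c(480,462)],[.47,-.31,0]))
for z in(.22,.235): print([onz(q,c(*u),z).round(4).tolist() for u in((33,28),(33,66),(629,118),(625,155))])
```

```text
[ 0.47282315 -0.30008903 -0.14544135] -8.333175538446335 0.8619516919057446 [[0.56, -0.3934, 0.08], [0.3634, -0.3636, 0.08], [0.3864, -0.208, 0.08], [0.5819, -0.236, 0.08]]
(array([ 0.47301723, -0.30045875, -0.13888333]), np.float64(0.25508335065738663))
[[0.5651, -0.4167, 0.22], [0.5664, -0.4045, 0.22], [0.3552, -0.387, 0.22], [0.3559, -0.3745, 0.22]]
[[0.5601, -0.4141, 0.235], [0.5613, -0.4023, 0.235], [0.3584, -0.3855, 0.235], [0.3591, -0.3735, 0.235]]
```

apply_moves(commands=[[[0,0,4],0,0.9],[[0,0,7],0,0.9],[[-14.5,-40.3,7],-1.641,0.9],[[-14.5,-40.3,7],-1.641,0.9],[[-14.5,-40.3,7],-1.641,0.9],[[-14.5,-40.3,7],-1.641,0.9],[[-14.5,-40.3,7],-1.641,0.9],[[-14.5,-40.3,7],-1.641,0.9],[[-14.5,-40.3,7],-1.641,0.9],[[-14.5,-40.3,7],-1.641,0.9],[[-14.5,-40.3,7],-1.641,0.9],[[-14.5,-40.3,7],-1.641,0.9],[[-14.5,-40.3,7],-1.641,0.9],[[-14.5,-40.3,7],-1.641,0.9],[[-14.5,-40.3,7],-1.641,0.9],[[-14.5,-40.3,7],-1.641,0.9],[[-14.5,-40.3,7],-1.641,0.9],[[-14.5,-40.3,7],-1.641,0.9],[[-14.5,-40.3,7],-1.641,0.9]])

```text
clock: 20.72
tool_pos: [0.4346, -0.312, 0.1822]
orientation: [180.0, 0.0, 90.2]
force: [-0.6, -0.8, -1.5]
opening: 0.0373
gripper_force: 29.9
```

Run:
```python
from h import *
o=ctrl.get_obs();print({k:np.round(o[k],4) for k in('tool_pos','orientation','joint_pos','force','opening','gripper_force')})
p=snap('side');P=o['tool_pos'].copy();P[2]-=.02
for t in('tin0_c','case_floor','lid_hinge','lid_edge'): print(t,[(np.round(r['at']),round(r['score'],2)) for r in ctrl.spot_point(p,t)][:4])
print('tool proj',proj(p,P))
```

```text
{'tool_pos': array([ 0.4346, -0.312 ,  0.1822]), 'orientation': array([1.799778e+02, 1.600000e-03, 9.017810e+01]), 'joint_pos': array([-1.467490e+01,  1.027330e+01, -2.199220e+01, -4.900000e-03,
       -5.771270e+01, -1.651444e+02]), 'force': array([-0.6135, -0.7741, -1.5258]), 'opening': np.float64(0.0373), 'gripper_force': np.float64(29.9411)}
tin0_c [(array([361., 146.]), 0.88), (array([255., 208.]), 0.78)]
case_floor [(array([343., 195.]), 0.71)]
lid_hinge []
lid_edge [(array([363., 106.]), 0.83)]
tool proj [363.35541052 145.41166217]
```

apply_moves(commands=[[[-0.1,0,-4],0,0.9],[[-0.1,0,-8],0,0.9],[[-0.1,0,-10.5],0,0.9],[[-0.1,0,-11.6],0,0.9],[[-0.1,0,-12],0,0.9],[[-0.1,0,-12.2],0,0.9],[[-0.1,0,-12.2],0,0.9]])

```text
clock: 21.55
tool_pos: [0.4328, -0.3124, 0.0605]
orientation: [-179.9, 0.0, 90.0]
force: [0.4, 0.9, -1.6]
opening: 0.0371
gripper_force: 29.9
```

apply_moves(commands=[[[0,0,-0.15],0,0.9],[[0,0,-0.3],0,0.9],[[0,0,-0.3],0,0.9]])

```text
clock: 21.8
tool_pos: [0.4332, -0.3128, 0.0597]
orientation: [-180.0, 0.1, 90.1]
force: [-9.5, 4.1, 25.5]
opening: 0.0375
gripper_force: 30.1
```

apply_moves(commands=[[[0,0,0.22],0,0.9],[[0,0,0.22],0,0.9],[[0,0,0.22],0,0.47],[[0,0,0.22],0,0.47],[[0,0,0.22],0,0.47],[[0,0,0.22],0,0.47],[[0,0,2],0,0.47],[[0,0,5],0,0.47],[[0,0,9],0,0.47],[[0,0,12.2],0,0.47],[[0,0,12.2],0,0.3]])

```text
clock: 22.72
tool_pos: [0.4367, -0.314, 0.1859]
orientation: [179.5, 0.3, 90.1]
force: [1.7, -0.9, 0.7]
opening: 0.0492
gripper_force: 0.0
```

Run:
```python
from h import *
o=ctrl.get_obs();print({k:np.round(o[k],4) for k in('tool_pos','orientation','force','opening')})
p=snap('side')
for t in('tin0_c','case_floor','lid_edge'): print(t,[(np.round(r['at']),round(r['score'],2),onz(p,r['at'],.035).round(3)) for r in ctrl.spot_point(p,t)][:6])
print('tin proj',proj(p,(.433,-.3127,.035)))
p=snap('wrist','wc1')
for t in('tin0_c','tin1_c','case_floor'): print(t,[(np.round(r['at']),round(r['score'],2),onz(p,r['at'],.035).round(3)) for r in ctrl.spot_point(p,t)][:6])
```

```text
{'tool_pos': array([ 0.4367, -0.314 ,  0.1859]), 'orientation': array([179.4707,   0.2626,  90.0516]), 'force': array([ 1.6856, -0.8823,  0.6877]), 'opening': np.float64(0.0492)}
tin0_c [(array([262., 208.]), 0.76, array([ 0.629, -0.066,  0.035])), (array([358., 187.]), 0.43, array([ 0.433, -0.304,  0.035]))]
case_floor [(array([342., 196.]), 0.94, array([ 0.459, -0.232,  0.035]))]
lid_edge [(array([363., 108.]), 0.83, array([ 0.646, -1.14 ,  0.035]))]
tin proj [358.74800621 185.98437694]
tin0_c [(array([279., 206.]), 0.72, array([ 0.433, -0.312,  0.035]))]
tin1_c []
case_floor [(array([317., 187.]), 0.87, array([ 0.47 , -0.293,  0.035]))]
```

apply_moves(commands=[[[14.1,48.2,0],1.641,0.3],[[14.1,48.2,0],1.641,0.3],[[14.1,48.2,0],1.641,0.3],[[14.1,48.2,0],1.641,0.3],[[14.1,48.2,0],1.641,0.3],[[14.1,48.2,0],1.641,0.3],[[14.1,48.2,0],1.641,0.3],[[14.1,48.2,0],1.641,0.3],[[14.1,48.2,0],1.641,0.3],[[14.1,48.2,0],1.641,0.3],[[14.1,48.2,0],1.641,0.3],[[14.1,48.2,0],1.641,0.3],[[14.1,48.2,0],1.641,0.3],[[14.1,48.2,0],1.641,0.3],[[14.1,48.2,-4],1.641,0.3],[[14.1,48.2,-4],1.641,0.3],[[14.1,48.2,-4],1.641,0.3]])

```text
clock: 24.53
tool_pos: [0.5728, 0.168, 0.1374]
orientation: [-179.8, -0.3, -176.2]
force: [-0.1, -0.4, -0.2]
opening: 0.0613
gripper_force: 0.0
```

Run:
```python
from h import *
o=ctrl.get_obs();print({k:np.round(o[k],4) for k in('tool_pos','orientation','joint_pos','opening')})
p=snap('wrist','wr2')
for t in('tin0_c','tin1_c','wedge_c','keeper_strip','keeper_pin'): print(t,[(np.round(r['at']),round(r['score'],2),onz(p,r['at'],{'k':.071,'t':.038,'w':.02}[t[0]]).round(4)) for r in ctrl.spot_point(p,t)][:6])
p=snap('scene')
print([(np.round(r['at']),round(r['score'],2),onz(p,r['at'],.038).round(3)) for r in ctrl.spot_point(p,'tin0_c')][:6])
```

```text
{'tool_pos': array([0.5728, 0.168 , 0.1374]), 'orientation': array([-179.8441,   -0.2686, -176.1878]), 'joint_pos': array([ 3.508060e+01,  1.851070e+01, -1.723810e+01, -7.500000e-03,
       -5.456180e+01, -1.212636e+02]), 'opening': np.float64(0.0613)}
tin0_c [(array([ 38., 257.]), 0.69, array([ 0.6232, -0.0422,  0.038 ])), (array([161., 142.]), 0.35, array([0.5163, 0.071 , 0.038 ]))]
tin1_c [(array([278., 224.]), 0.92, array([0.5785, 0.1681, 0.038 ]))]
wedge_c [(array([158., 140.]), 0.98, array([0.5156, 0.0615, 0.02  ])), (array([464., 221.]), 0.59, array([0.5692, 0.3381, 0.02  ]))]
keeper_strip [(array([330., 267.]), 0.59, array([0.5997, 0.2093, 0.071 ]))]
keeper_pin [(array([150., 169.]), 0.75, array([0.533 , 0.0753, 0.071 ]))]
[(array([141., 217.]), 0.79, array([ 0.444, -0.315,  0.038])), (array([253., 247.]), 0.59, array([ 0.635, -0.06 ,  0.038])), (array([395., 170.]), 0.55, array([0.407, 0.455, 0.038]))]
```

apply_moves(commands=[[[0.2,0.1,-3],0,0.3],[[0.2,0.1,-6],0,0.3],[[0.2,0.1,-7.7],0,0.3],[[0.2,0.1,-7.7],0,0.3],[[0.2,0.1,-7.7],0,0.9],[[0.2,0.1,-7.7],0,0.9],[[0.2,0.1,-7.7],0,0.9],[[0.2,0.1,-7.7],0,0.9],[[0.2,0.1,-7.7],0,0.9],[[0.2,0.1,-7.7],0,0.9]])

```text
clock: 25.77
tool_pos: [0.5772, 0.1705, 0.0636]
orientation: [180.0, 0.1, -176.0]
force: [0.5, -4.3, 7.1]
opening: 0.0373
gripper_force: 30.0
```

apply_moves(commands=[[[0,0,4],0,0.9],[[0,0,8],0,0.9],[[0,0,11.7],0,0.9],[[-6.9,-49.4,11.7],-1.641,0.9],[[-6.9,-49.4,11.7],-1.641,0.9],[[-6.9,-49.4,11.7],-1.641,0.9],[[-6.9,-49.4,11.7],-1.641,0.9],[[-6.9,-49.4,11.7],-1.641,0.9],[[-6.9,-49.4,11.7],-1.641,0.9],[[-6.9,-49.4,11.7],-1.641,0.9],[[-6.9,-49.4,11.7],-1.641,0.9],[[-6.9,-49.4,11.7],-1.641,0.9],[[-6.9,-49.4,11.7],-1.641,0.9],[[-6.9,-49.4,11.7],-1.641,0.9],[[-6.9,-49.4,11.7],-1.641,0.9],[[-6.9,-49.4,11.7],-1.641,0.9],[[-6.9,-49.4,11.7],-1.641,0.9],[[-6.9,-49.4,11.7],-1.641,0.9],[[-6.9,-49.4,11.7],-1.641,0.9],[[-6.9,-49.4,11.7],-1.641,0.9]])

```text
clock: 27.43
tool_pos: [0.5077, -0.3222, 0.1793]
orientation: [180.0, -0.0, 90.2]
force: [0.1, 0.1, -1.5]
opening: 0.0373
gripper_force: 30.0
```

apply_moves(commands=[[[0,0,-4],0,0.9],[[0,0,-8],0,0.9],[[0,0,-10.5],0,0.9],[[0,0,-11.4],0,0.9],[[0,0,-11.6],0,0.9],[[0,0,-11.75],0,0.9],[[0,0,-11.75],0,0.9],[[0,0,-11.75],0,0.9]])

```text
clock: 28.1
tool_pos: [0.5087, -0.3235, 0.0634]
orientation: [179.8, 0.1, 90.0]
force: [0.2, 0.3, -1.8]
opening: 0.0372
gripper_force: 30.0
```

apply_moves(commands=[[[0,0,-0.1],0,0.9],[[0,0,-0.15],0,0.9],[[0,0,-0.15],0,0.9]])

```text
clock: 28.35
tool_pos: [0.5077, -0.3235, 0.0607]
orientation: [179.9, 0.0, 90.0]
force: [0.3, -0.8, 0.0]
opening: 0.0372
gripper_force: 30.0
```

Touching. Release, rise, and head back to the third tin (row +40 at about (0.569, 0.2495)).

apply_moves(commands=[[[0,0,-0.15],0,0.47],[[0,0,-0.15],0,0.47],[[0,0,-0.15],0,0.47],[[0,0,-0.15],0,0.47],[[0,0,2],0,0.47],[[0,0,5],0,0.47],[[0,0,9],0,0.47],[[0,0,12],0,0.47]])

```text
clock: 29.02
tool_pos: [0.5076, -0.3236, 0.1826]
orientation: [180.0, 0.0, 90.0]
force: [0.8, 0.3, 0.9]
opening: 0.0466
gripper_force: 0.0
```

apply_moves(commands=[[[6.3,57.2,0],1.641,0.3],[[6.3,57.2,0],1.641,0.3],[[6.3,57.2,0],1.641,0.3],[[6.3,57.2,0],1.641,0.3],[[6.3,57.2,0],1.641,0.3],[[6.3,57.2,0],1.641,0.3],[[6.3,57.2,0],1.641,0.3],[[6.3,57.2,0],1.641,0.3],[[6.3,57.2,0],1.641,0.3],[[6.3,57.2,0],1.641,0.3],[[6.3,57.2,0],1.641,0.3],[[6.3,57.2,0],1.641,0.3],[[6.3,57.2,0],1.641,0.3],[[6.3,57.2,0],1.641,0.3],[[6.3,57.2,-4],1.641,0.3],[[6.3,57.2,-4],1.641,0.3],[[6.3,57.2,-4],1.641,0.3],[[6.3,57.2,-4],1.641,0.3]])

```text
clock: 30.52
tool_pos: [0.5708, 0.2483, 0.141]
orientation: [-180.0, 0.0, -176.0]
force: [0.5, 0.2, 1.2]
opening: 0.0616
gripper_force: 0.0
```

Run:
```python
from h import *
o=ctrl.get_obs();print({k:np.round(o[k],4) for k in('tool_pos','orientation','opening')})
p=snap('wrist','wr3')
for t in('tin1_c','wedge_c','keeper_pin'): print(t,[(np.round(r['at']),round(r['score'],2),onz(p,r['at'],{'k':.0245,'t':.038,'w':.02}[t[0]]).round(4)) for r in ctrl.spot_point(p,t)][:6])
for n in('scene','side'):
    p=snap(n)
    print([(np.round(r['at']),round(r['score'],2),onz(p,r['at'],.035).round(3)) for r in ctrl.spot_point(p,'tin0_c')][:6])
```

```text
{'tool_pos': array([0.5708, 0.2483, 0.141 ]), 'orientation': array([-1.799650e+02,  1.920000e-02, -1.759991e+02]), 'opening': np.float64(0.0616)}
tin1_c []
wedge_c [(array([ 68., 135.]), 0.8, array([0.5159, 0.0639, 0.02  ]))]
keeper_pin [(array([ 55., 163.]), 0.77, array([0.5397, 0.0524, 0.0245]))]
[(array([256., 246.]), 0.71, array([ 0.633, -0.054,  0.035])), (array([138., 215.]), 0.57, array([ 0.427, -0.321,  0.035])), (array([380., 202.]), 0.36, array([0.546, 0.329, 0.035]))]
[(array([356., 184.]), 0.73, array([ 0.444, -0.32 ,  0.035])), (array([260., 214.]), 0.61, array([ 0.618, -0.039,  0.035]))]
```

apply_moves(commands=[[[0,0.1,-3],0,0.3],[[0,0.1,-6],0,0.3],[[0,0.1,-7.8],0,0.3],[[0,0.1,-7.8],0,0.3],[[0,0.1,-7.8],0,0.9],[[0,0.1,-7.8],0,0.9],[[0,0.1,-7.8],0,0.9],[[0,0.1,-7.8],0,0.9],[[0,0.1,-7.8],0,0.9],[[0,0.1,-7.8],0,0.9]])

```text
clock: 31.75
tool_pos: [0.5711, 0.2499, 0.0635]
orientation: [180.0, 0.1, -176.0]
force: [-0.7, -1.9, 6.7]
opening: 0.0371
gripper_force: 30.0
```

apply_moves(commands=[[[0,0,4],0,0.9],[[0,0,8],0,0.9],[[0,0,11.7],0,0.9],[[-13,-50.3,11.7],-1.641,0.9],[[-13,-50.3,11.7],-1.641,0.9],[[-13,-50.3,11.7],-1.641,0.9],[[-13,-50.3,11.7],-1.641,0.9],[[-13,-50.3,11.7],-1.641,0.9],[[-13,-50.3,11.7],-1.641,0.9],[[-13,-50.3,11.7],-1.641,0.9],[[-13,-50.3,11.7],-1.641,0.9],[[-13,-50.3,11.7],-1.641,0.9],[[-13,-50.3,11.7],-1.641,0.9],[[-13,-50.3,11.7],-1.641,0.9],[[-13,-50.3,11.7],-1.641,0.9],[[-13,-50.3,11.7],-1.641,0.9],[[-13,-50.3,11.7],-1.641,0.9],[[-13,-50.3,11.7],-1.641,0.9],[[-13,-50.3,11.7],-1.641,0.9],[[-13,-50.3,11.7],-1.641,0.9]])

```text
clock: 33.42
tool_pos: [0.4406, -0.2526, 0.1792]
orientation: [180.0, -0.0, 90.1]
force: [0.6, 0.3, -1.6]
opening: 0.0371
gripper_force: 30.0
```

apply_moves(commands=[[[0,0,-4],0,0.9],[[0,0,-8],0,0.9],[[0,0,-10.5],0,0.9],[[0,0,-11.4],0,0.9],[[0,0,-11.6],0,0.9],[[0,0,-11.8],0,0.9],[[0,0,-11.9],0,0.9],[[0,0,-11.9],0,0.9]])

```text
clock: 34.08
tool_pos: [0.4416, -0.2534, 0.0615]
orientation: [179.8, 0.0, 90.0]
force: [-0.7, -0.0, -0.2]
opening: 0.0371
gripper_force: 30.0
```

apply_moves(commands=[[[0,0,-0.05],0,0.9],[[0,0,-0.05],0,0.9],[[0,0,-0.05],0,0.47],[[0,0,-0.05],0,0.47],[[0,0,-0.05],0,0.47],[[0,0,-0.05],0,0.47],[[0,0,2],0,0.47],[[0,0,5],0,0.47],[[0,0,9],0,0.47],[[0,0,12],0,0.47]])

```text
clock: 34.92
tool_pos: [0.4405, -0.2536, 0.1825]
orientation: [180.0, 0.0, 90.0]
force: [1.0, -0.1, -0.1]
opening: 0.0464
gripper_force: 0.0
```

apply_moves(commands=[[[12.3,58.2,0],1.641,0.3],[[12.3,58.2,0],1.641,0.3],[[12.3,58.2,0],1.641,0.3],[[12.3,58.2,0],1.641,0.3],[[12.3,58.2,0],1.641,0.3],[[12.3,58.2,0],1.641,0.3],[[12.3,58.2,0],1.641,0.3],[[12.3,58.2,0],1.641,0.3],[[12.3,58.2,0],1.641,0.3],[[12.3,58.2,0],1.641,0.3],[[12.3,58.2,0],1.641,0.3],[[12.3,58.2,0],1.641,0.3],[[12.3,58.2,0],1.641,0.3],[[12.3,58.2,0],1.641,0.3],[[12.3,58.2,-4],1.641,0.3],[[12.3,58.2,-4],1.641,0.3],[[12.3,58.2,-4],1.641,0.3],[[12.3,58.2,-4],1.641,0.3],[[12.3,58.2,-4],1.641,0.3]])

```text
clock: 36.5
tool_pos: [0.5641, 0.3283, 0.1418]
orientation: [179.9, 0.1, -176.0]
force: [-0.9, 0.6, 0.5]
opening: 0.0611
gripper_force: 0.0
```

Run:
```python
from h import *
o=ctrl.get_obs();print({k:np.round(o[k],4) for k in('tool_pos','orientation','opening')})
p=snap('wrist','wr4')
for t in('tin1_c','wedge_c','keeper_pin'): print(t,[(np.round(r['at']),round(r['score'],2),onz(p,r['at'],{'k':.0245,'t':.038,'w':.02}[t[0]]).round(4)) for r in ctrl.spot_point(p,t)][:6])
for n in('scene','side'):
    p=snap(n)
    print([(np.round(r['at']),round(r['score'],2),onz(p,r['at'],.035).round(3)) for r in ctrl.spot_point(p,'tin0_c')][:6])
```

```text
{'tool_pos': array([0.5641, 0.3283, 0.1418]), 'orientation': array([ 1.799434e+02,  1.045000e-01, -1.760233e+02]), 'opening': np.float64(0.0611)}
tin1_c []
wedge_c [(array([ 38., 121.]), 0.42, array([0.4991, 0.1198, 0.02  ]))]
keeper_pin []
[(array([142., 217.]), 0.8, array([ 0.438, -0.311,  0.035])), (array([140., 238.]), 0.59, array([ 0.524, -0.32 ,  0.035])), (array([256., 249.]), 0.43, array([ 0.643, -0.055,  0.035]))]
[(array([261., 210.]), 0.91, array([ 0.625, -0.057,  0.035])), (array([361., 186.]), 0.66, array([ 0.427, -0.319,  0.035]))]
```

apply_moves(commands=[[[0,0.1,-3],0,0.3],[[0,0.1,-6],0,0.3],[[0,0.1,-7.9],0,0.3],[[0,0.1,-7.9],0,0.3],[[0,0.1,-7.9],0,0.9],[[0,0.1,-7.9],0,0.9],[[0,0.1,-7.9],0,0.9],[[0,0.1,-7.9],0,0.9],[[0,0.1,-7.9],0,0.9],[[0,0.1,-7.9],0,0.9]])

```text
clock: 37.73
tool_pos: [0.564, 0.3277, 0.0632]
orientation: [-179.9, 0.0, -176.0]
force: [1.0, -9.5, 6.6]
opening: 0.0373
gripper_force: 30.0
```

apply_moves(commands=[[[0,-0.1,2],0,0.9],[[0,0,6],0,0.9],[[0,0,10],0,0.9],[[0,0,11.7],0,0.9],[[-4.7,-59.3,11.7],-1.641,0.9],[[-4.7,-59.3,11.7],-1.641,0.9],[[-4.7,-59.3,11.7],-1.641,0.9],[[-4.7,-59.3,11.7],-1.641,0.9],[[-4.7,-59.3,11.7],-1.641,0.9],[[-4.7,-59.3,11.7],-1.641,0.9],[[-4.7,-59.3,11.7],-1.641,0.9],[[-4.7,-59.3,11.7],-1.641,0.9],[[-4.7,-59.3,11.7],-1.641,0.9],[[-4.7,-59.3,11.7],-1.641,0.9],[[-4.7,-59.3,11.7],-1.641,0.9],[[-4.7,-59.3,11.7],-1.641,0.9],[[-4.7,-59.3,11.7],-1.641,0.9],[[-4.7,-59.3,11.7],-1.641,0.9],[[-4.7,-59.3,11.7],-1.641,0.9],[[-4.7,-59.3,11.7],-1.641,0.9]])

```text
clock: 39.4
tool_pos: [0.5157, -0.2655, 0.1786]
orientation: [179.9, 0.0, 89.7]
force: [0.4, 0.5, -1.1]
opening: 0.0375
gripper_force: 29.9
```

apply_moves(commands=[[[0,0,0],0,0.9],[[0,0,0],0,0.9],[[0,0,-4],0,0.9],[[0,0,-8],0,0.9],[[0,0,-10.5],0,0.9],[[0,0,-11.4],0,0.9],[[0,0,-11.6],0,0.9],[[0,0,-11.8],0,0.9],[[0,0,-11.85],0,0.9],[[0,0,-11.85],0,0.9]])

```text
clock: 40.23
tool_pos: [0.5177, -0.2633, 0.0613]
orientation: [179.8, 0.0, 90.0]
force: [0.0, -0.7, -1.7]
opening: 0.0375
gripper_force: 29.9
```

apply_moves(commands=[[[0,0,-0.1],0,0.9],[[0,0,-0.1],0,0.9],[[0,0,-0.1],0,0.47],[[0,0,-0.1],0,0.47],[[0,0,-0.1],0,0.47],[[0,0,-0.1],0,0.47],[[0,0,2],0,0.47],[[0,0,5],0,0.47],[[0,0,9],0,0.47],[[0,0,12],0,0.47],[[-4,2,18],0.5,0.3],[[-6,2,28],1.6,0.3],[[-6,2,28],1.6,0.3],[[-6,2,28],1.6,0.3],[[-6,2,28],1.6,0.3],[[-6,2,28],1.6,0.3],[[-6,2,28],1.6,0.3],[[-6,2,28],1.6,0.3],[[-6,2,28],1.6,0.3],[[-6,2,28],1.6,0.3]])

```text
clock: 41.9
tool_pos: [0.4562, -0.2433, 0.3396]
orientation: [180.0, -0.0, 161.9]
force: [-1.0, 1.0, 0.6]
opening: 0.0614
gripper_force: 0.0
```

apply_moves(commands=[[[0,0,0],1.7,0.3],[[0,0,0],1.7,0.3],[[0,0,0],1.7,0.3],[[0,0,0],1.7,0.3],[[0,0,0],1.7,0.3],[[0,0,0],1.7,0.3],[[0,0,0],1.7,0.3],[[0,0,0],1.7,0.3],[[0,0,0],1.7,0.3],[[0,0,0],1.7,0.3],[[0,0,0],1.7,0.3],[[0,0,0],1.7,0.3],[[0,0,0],1.7,0.3],[[0,0,0],1.7,0.3],[[0,0,0],1.7,0.3],[[0,0,0],1.7,0.3]])

```text
clock: 43.23
tool_pos: [0.4563, -0.2433, 0.3395]
orientation: [180.0, 0.0, -101.2]
force: [-0.4, 0.8, 0.5]
opening: 0.0612
gripper_force: 0.0
```

Run:
```python
from h import *
o=ctrl.get_obs();print({k:np.round(o[k],4) for k in('tool_pos','orientation','joint_pos','opening')})
p=snap('wrist','wc5')
cs=[(.4328,-.3127),(.508,-.3235),(.4414,-.2533),(.5166,-.2641)]
for t in('tin0_c','tin1_c'): print(t,[(np.round(r['at']),round(r['score'],2),onz(p,r['at'],.035).round(4)) for r in ctrl.spot_point(p,t)][:6])
g=cv2.cvtColor(p['img'],cv2.COLOR_RGB2GRAY)
C=cv2.HoughCircles(g[:240],cv2.HOUGH_GRADIENT,1,12,param1=80,param2=10,minRadius=9,maxRadius=14)
for c in (C[0] if C is not None else []):
    P=onz(p,c[:2],.065)
    if .37<P[0]<.58 and -.4<P[1]<-.2: print('hough',c,P.round(3))
for t in('lid_edge','lid_hinge','case_floor'): print(t,[(np.round(r['at']),round(r['score'],2)) for r in ctrl.spot_point(p,t)][:3])
for n in('scene','side'):
    p=snap(n)
    for t,z in(('wedge_c',.02),('wedge_tip',.02),('keeper_pin',.0245)):
        print(n,t,[(round(r['score'],2),onz(p,r['at'],z).round(3)) for r in ctrl.spot_point(p,t)][:2])
```

```text
{'tool_pos': array([ 0.4563, -0.2433,  0.3395]), 'orientation': array([ 1.799908e+02,  2.900000e-03, -1.011563e+02]), 'joint_pos': array([-6.30150e+00,  2.61090e+00, -9.74850e+00, -3.70000e-03,
       -7.76496e+01, -4.85400e+00]), 'opening': np.float64(0.0612)}
tin0_c [(array([285., 129.]), 0.73, array([ 0.4335, -0.3124,  0.035 ]))]
tin1_c [(array([231., 135.]), 0.62, array([ 0.5127, -0.3194,  0.035 ]))]
hough [234.5 176.5  13.4] [ 0.517 -0.262  0.065]
hough [285.5 128.5  13.4] [ 0.434 -0.313  0.065]
hough [231.5 133.5  13.4] [ 0.507 -0.32   0.065]
hough [287.5 173.5  12.2] [ 0.442 -0.252  0.065]
hough [278.5 103.5  12.2] [ 0.437 -0.346  0.065]
lid_edge [(array([234.,  12.]), 0.79)]
lid_hinge [(array([253.,  77.]), 0.58)]
case_floor [(array([261., 139.]), 0.72)]
scene wedge_c [(0.93, array([0.509, 0.063, 0.02 ]))]
scene wedge_tip [(0.91, array([0.491, 0.118, 0.02 ]))]
scene keeper_pin [(0.77, array([0.545, 0.062, 0.024]))]
side wedge_c [(0.67, array([0.511, 0.065, 0.02 ]))]
side wedge_tip [(0.72, array([0.493, 0.12 , 0.02 ]))]
side keeper_pin [(0.87, array([0.54 , 0.053, 0.024]))]
```

apply_moves(commands=[[[6.2,26.4,-19],0.265,0.3],[[6.2,26.4,-19],0.265,0.3],[[6.2,26.4,-19],0.265,0.3],[[6.2,26.4,-19],0.265,0.3],[[6.2,26.4,-19],0.265,0.3],[[6.2,26.4,-19],0.265,0.3],[[6.2,26.4,-19],0.265,0.3],[[6.2,26.4,-19],0.265,0.3],[[6.2,26.4,-19],0.265,0.3],[[6.2,26.4,-19],0.265,0.3],[[6.2,26.4,-19],0.265,0.3]])

```text
clock: 44.85
tool_pos: [0.5185, 0.0207, 0.1497]
orientation: [180.0, -0.0, -85.8]
force: [0.0, -0.3, 0.4]
opening: 0.0617
gripper_force: 0.0
```

Run:
```python
from h import *
o=ctrl.get_obs();print({k:np.round(o[k],4) for k in('tool_pos','orientation','opening')})
for n in('scene','side'):
    p=snap(n)
    for t,z in(('wedge_c',.02),('wedge_tip',.02)):
        print(n,t,[(round(r['score'],2),onz(p,r['at'],z).round(3)) for r in ctrl.spot_point(p,t)][:2])
```

```text
{'tool_pos': array([0.5185, 0.0207, 0.1497]), 'orientation': array([ 1.799835e+02, -2.290000e-02, -8.575940e+01]), 'opening': np.float64(0.0617)}
scene wedge_c [(0.76, array([0.517, 0.061, 0.02 ]))]
scene wedge_tip [(0.86, array([0.486, 0.126, 0.02 ]))]
side wedge_c [(0.65, array([0.52, 0.06, 0.02]))]
side wedge_tip [(0.72, array([0.495, 0.115, 0.02 ])), (0.26, array([ 0.711, -0.028,  0.02 ]))]
```

Descend, grip, and pull back along −y of the rack.

apply_moves(commands=[[[-0.1,0,-4],0,0.3],[[-0.1,0,-8],0,0.3],[[-0.1,0,-10.5],0,0.3],[[-0.1,0,-11.1],0,0.3],[[-0.1,0,-11.1],0,0.3],[[-0.1,0,-11.1],0,1],[[-0.1,0,-11.1],0,1],[[-0.1,0,-11.1],0,1],[[-0.1,0,-11.1],0,1],[[-0.1,0,-11.1],0,1],[[-0.1,0,-11.1],0,1],[[-0.1,0,-11.1],0,1]])

```text
clock: 46.15
tool_pos: [0.5179, 0.0209, 0.0397]
orientation: [-179.9, 0.0, -85.8]
force: [-2.0, 0.9, 7.9]
opening: 0.0338
gripper_force: 30.0
```

apply_moves(commands=[[[0.03,-0.5,0.03],0,1],[[0.07,-1,0.03],0,1],[[0.14,-2,0.03],0,1],[[0.22,-3,0.03],0,1],[[0.29,-4,0.03],0,1],[[0.36,-5,0.03],0,1],[[0.44,-6,0.03],0,1],[[0.52,-7,0.03],0,1],[[0.6,-8,0.03],0,1],[[0.67,-9,0.03],0,1],[[0.75,-10,0.03],0,1],[[0.8,-11,0.03],0,1],[[0.8,-11,3],0,1],[[0.8,-11,6],0,1],[[0.8,-11,9],0,1],[[0.8,-11,11],0,1],[[0.8,-11,11],0,1]])

```text
clock: 47.57
tool_pos: [0.5277, -0.0898, 0.1531]
orientation: [-179.6, -0.0, -85.8]
force: [0.6, -0.6, -0.3]
opening: 0.034
gripper_force: 30.0
```

Run:
```python
from h import *
o=ctrl.get_obs();print({k:np.round(o[k],4) for k in('tool_pos','orientation','opening','force')})
P=o['tool_pos'];y=np.radians(o['orientation'][2]+180);tip=P+[.0985*np.cos(y)-.0145*np.sin(y),.0985*np.sin(y)+.0145*np.cos(y),-.02]
for n in('scene','side'):
    p=snap(n)
    print('exp tip',proj(p,tip).round(),[(np.round(r['at']),round(r['score'],2)) for r in ctrl.spot_point(p,'wedge_tip')][:2])
    for t,z in(('keeper_pin',.0245),('keeper_strip',.071),('mat_c',.003)):
        print(n,t,[(round(r['score'],2),onz(p,r['at'],z).round(3)) for r in ctrl.spot_point(p,t)][:2])
```

```text
{'tool_pos': array([ 0.5277, -0.0898,  0.1531]), 'orientation': array([-1.795961e+02, -1.800000e-02, -8.579760e+01]), 'opening': np.float64(0.034), 'force': array([ 0.5812, -0.6082, -0.3367])}
exp tip [266. 181.] [(array([263., 180.]), 0.58)]
scene keeper_pin [(0.92, array([0.52 , 0.055, 0.024]))]
scene keeper_strip [(0.72, array([0.574, 0.217, 0.071]))]
scene mat_c [(0.63, array([0.403, 0.21 , 0.003]))]
exp tip [294. 197.] [(array([297., 200.]), 0.66), (array([298., 188.]), 0.54)]
side keeper_pin [(0.8, array([0.514, 0.056, 0.024])), (0.65, array([ 0.564, -0.15 ,  0.024]))]
side keeper_strip [(0.85, array([0.575, 0.213, 0.071])), (0.54, array([0.492, 0.107, 0.071]))]
side mat_c [(0.6, array([0.392, 0.214, 0.003]))]
```

apply_moves(commands=[[[-12.7,26.5,0],0.1,1],[[-12.7,26.5,0],0.1,1],[[-12.7,26.5,0],0.1,1],[[-12.7,26.5,0],0.1,1],[[-12.7,26.5,0],0.1,1],[[-12.7,26.5,0],0.1,1],[[-12.7,26.5,0],0.1,1],[[-12.7,26.5,0],0.1,1],[[-12.7,26.5,0],0.1,1],[[-12.7,26.5,-4],0.1,1],[[-12.7,26.5,-8],0.1,1],[[-12.7,26.5,-9.8],0.1,1],[[-12.7,26.5,-10.3],0.1,1],[[-12.7,26.5,-10.5],0.1,1],[[-12.7,26.5,-10.5],0.1,1],[[-12.7,26.5,-10.5],0.1,1]])

```text
clock: 49.4
tool_pos: [0.3993, 0.1756, 0.0442]
orientation: [-179.9, 0.0, -80.1]
force: [-0.6, 0.4, -0.4]
opening: 0.0339
gripper_force: 30.0
```

apply_moves(commands=[[[0.1,0,-0.1],0,1],[[0.1,0,-0.15],0,1],[[0.1,0,-0.15],0,1],[[0.1,0,-0.15],0,0.3],[[0.1,0,-0.15],0,0.3],[[0.1,0,-0.15],0,0.3],[[0.1,0,-0.15],0,0.3],[[0.1,0,-0.15],0,0.3],[[0.1,0,2],0,0.3],[[0.1,0,5],0,0.3],[[0.1,0,9],0,0.3],[[0.1,0,13],0,0.3],[[0.1,0,17],0,0.3],[[0.1,0,17],0,0.3],[[0.1,0,17],0,0.3]])

```text
clock: 50.65
tool_pos: [0.4003, 0.1767, 0.2161]
orientation: [-179.7, 0.2, -80.1]
force: [-0.6, 0.1, -1.0]
opening: 0.0615
gripper_force: 0.0
```

Run:
```python
from h import *
o=ctrl.get_obs();print({k:np.round(o[k],4) for k in('tool_pos','orientation','joint_pos','opening','force')})
ps=[]
for n in('scene','side'):
    p=snap(n);ps.append(p)
    for t,z in(('keeper_pin',.0245),('wedge_c',.023),('wedge_tip',.023),('mat_c',.003),('lid_edge',.235)):
        print(n,t,[(np.round(r['at']).tolist(),round(r['score'],2),onz(p,r['at'],z).round(3).tolist()) for r in ctrl.spot_point(p,t)][:2])
```

```text
{'tool_pos': array([0.4003, 0.1767, 0.2161]), 'orientation': array([-179.7395,    0.2086,  -80.0763]), 'joint_pos': array([ 4.98249e+01, -1.45630e+00, -3.02247e+01,  8.10000e-03,
       -6.08980e+01, -3.99056e+01]), 'opening': np.float64(0.0615), 'force': array([-0.6342,  0.0546, -0.9599])}
scene keeper_pin [([287.0, 216.0], 0.7, [0.524, 0.061, 0.024])]
scene wedge_c [([321.0, 180.0], 0.84, [0.379, 0.22, 0.023])]
scene wedge_tip [([336.0, 173.0], 0.57, [0.356, 0.279, 0.023])]
scene mat_c [([321.0, 190.0], 0.56, [0.403, 0.211, 0.003]), ([140.0, 215.0], 0.15, [0.385, -0.319, 0.003])]
scene lid_edge [([86.0, 155.0], 0.9, [0.444, -0.403, 0.235])]
side keeper_pin [([280.0, 245.0], 0.74, [0.517, 0.051, 0.024])]
side wedge_c [([303.0, 306.0], 0.65, [0.391, 0.214, 0.023])]
side wedge_tip [([305.0, 332.0], 0.83, [0.363, 0.272, 0.023])]
side mat_c [([301.0, 317.0], 0.85, [0.391, 0.222, 0.003])]
side lid_edge [([364.0, 106.0], 0.69, [0.476, -0.439, 0.235])]
```

apply_moves(commands=[[[0,0,4],0,1],[[1,-2,8],-0.1,1],[[4.9,-64.5,15],-0.316,1],[[4.9,-64.5,15],-0.316,1],[[4.9,-64.5,15],-0.316,1],[[4.9,-64.5,15],-0.316,1],[[4.9,-64.5,15],-0.316,1],[[4.9,-64.5,15],-0.316,1],[[4.9,-64.5,15],-0.316,1],[[4.9,-64.5,15],-0.316,1],[[4.9,-64.5,15],-0.316,1],[[4.9,-64.5,15],-0.316,1],[[4.9,-64.5,15],-0.316,1],[[4.9,-64.5,15],-0.316,1],[[4.9,-64.5,15],-0.316,1],[[4.9,-64.5,15],-0.316,1],[[4.9,-64.5,15],-0.316,1],[[4.9,-64.5,15],-0.316,1],[[4.9,-64.5,15],-0.316,1],[[4.9,-64.5,15],-0.316,1]])

```text
clock: 52.92
tool_pos: [0.4481, -0.4697, 0.3624]
orientation: [179.9, 0.1, -98.3]
force: [0.1, -0.4, -0.5]
opening: 0.0001
gripper_force: 0.0
```

Run:
```python
from h import *
o=ctrl.get_obs();print({k:np.round(o[k],4) for k in('tool_pos','orientation','joint_pos','opening','force')})
ps=[snap('scene'),snap('side')];a=[]
for p in ps:
    for t in('lid_edge','lid_hinge','wedge_c','keeper_pin'):
        r=ctrl.spot_point(p,t)[:1]; print(t,[(np.round(k['at']).tolist(),round(k['score'],2)) for k in r])
        if t=='lid_edge' and r:a.append(r[0]['at'])
if len(a)==2: print(tri(ps,a))
for th in (95,100,105,110,115):
    t=np.radians(th);P=np.array([.4616+.16*np.cos(t)*.1426,-.3795+.16*np.cos(t)*.9898,.08+.16*np.sin(t)]);print(th,P.round(3),[proj(p,P).round(1) for p in ps])
```

```text
{'tool_pos': array([ 0.4481, -0.4697,  0.3624]), 'orientation': array([ 1.799113e+02,  5.120000e-02, -9.828050e+01]), 'joint_pos': array([-2.91760e+01,  1.54797e+01,  8.65660e+00, -1.63000e-02,
       -8.32781e+01,  2.08974e+01]), 'opening': np.float64(0.0001), 'force': array([ 0.0882, -0.3546, -0.4656])}
lid_edge [([89.0, 158.0], 0.81)]
lid_hinge [([106.0, 211.0], 0.71)]
wedge_c [([321.0, 182.0], 0.73)]
keeper_pin [([282.0, 215.0], 0.74)]
lid_edge [([364.0, 109.0], 0.61)]
lid_hinge [([357.0, 161.0], 0.55)]
wedge_c [([301.0, 309.0], 0.95)]
keeper_pin [([280.0, 246.0], 0.85)]
[ 0.46527283 -0.39420393  0.23938642]
95 [ 0.46  -0.393  0.239] [array([ 89.3, 156.3]), array([365.7, 109.6])]
100 [ 0.458 -0.407  0.238] [array([ 83.1, 157.4]), array([367.5, 109.1])]
105 [ 0.456 -0.42   0.235] [array([ 77.1, 158.9]), array([369.2, 109.1])]
110 [ 0.454 -0.434  0.23 ] [array([ 71.4, 160.9]), array([370.8, 109.5])]
115 [ 0.452 -0.446  0.225] [array([ 66. , 163.3]), array([372.2, 110.2])]
```

apply_moves(commands=[[[0,0,-4],0,1],[[0,0,-8],0,1],[[0,0,-12.5],0,1],[[0,0,-12.5],0,1],[[0.5,3.5,-12.5],0,1],[[0.7,5,-12.5],0,1],[[0.9,6.4,-12.5],0,1],[[1.11,7.7,-12.5],0,1],[[1.28,8.9,-12.6],0,1],[[1.45,10.1,-12.7],0,1],[[1.63,11.3,-13],0,1],[[1.8,12.5,-13.3],0,1],[[1.95,13.6,-13.8],0,1],[[2.11,14.6,-14.3],0,1],[[2.11,14.6,-14.3],0,1]])

```text
clock: 54.67
tool_pos: [0.4689, -0.321, 0.2189]
orientation: [179.9, 0.1, -98.1]
force: [-0.6, -0.4, -0.6]
opening: 0.0004
gripper_force: 0.0
```

Run:
```python
from h import *
ps=[snap('scene'),snap('side')]
for p in ps: print([(np.round(k['at']).tolist(),round(k['score'],2)) for k in ctrl.spot_point(p,'lid_edge')[:3]])
for th in (50,60,70,80):
    t=np.radians(th);P=np.array([.4616+.16*np.cos(t)*.1426,-.3795+.16*np.cos(t)*.9898,.08+.16*np.sin(t)]);print(th,[proj(p,P).round(1) for p in ps])
```

```text
[([136.0, 164.0], 0.67), ([320.0, 190.0], 0.42)]
[([349.0, 126.0], 0.9)]
50 [array([145.4, 167.1]), array([346.8, 132.9])]
60 [array([134.1, 161.8]), array([351., 125.])]
70 [array([121.7, 158. ]), array([355.3, 118.5])]
80 [array([108.8, 155.9]), array([359.6, 113.7])]
```

apply_moves(commands=[[[0.15,1,-0.65],0,1],[[0.29,2,-1.35],0,1],[[0.42,2.9,-2.2],0,1],[[0.54,3.75,-3.05],0,1],[[0.64,4.5,-4],0,1],[[0.74,5.15,-5],0,1],[[0.82,5.7,-6.1],0,1],[[0.9,6.25,-7.2],0,1],[[0.95,6.6,-8.4],0,1],[[0.99,6.9,-9.5],0,1],[[1,7,-10],0,1],[[1,7,-10],0,1]])

```text
clock: 55.87
tool_pos: [0.4787, -0.2526, 0.119]
orientation: [179.8, 0.0, -98.2]
force: [-0.3, 0.2, 0.5]
opening: 0.0007
gripper_force: 0.0
```

apply_moves(commands=[[[0,0.05,-0.3],0,1],[[0,0.05,-0.6],0,1],[[0,0.1,-0.9],0,1],[[0,0.1,-1.1],0,1],[[0,0.1,-1.3],0,1],[[0,0.1,-1.3],0,1]])

```text
clock: 56.37
tool_pos: [0.4795, -0.2524, 0.1074]
orientation: [-180.0, 0.0, -98.2]
force: [-0.2, -0.7, 0.4]
opening: -0.0001
gripper_force: 0.0
```

apply_moves(commands=[[[0,0,-0.2],0,1],[[0,0,-0.4],0,1],[[0,0,-0.6],0,1],[[0,0,-0.7],0,1],[[0,0,-0.7],0,1]])

```text
clock: 56.78
tool_pos: [0.4796, -0.2525, 0.1029]
orientation: [-180.0, -0.0, -98.1]
force: [-7.8, 5.9, 24.0]
opening: 0.0003
gripper_force: 12.2
```

Run:
```python
from h import *
o=ctrl.get_obs();print(o['tool_pos'],o['force'])
ps=[snap('scene'),snap('side')];a=[]
for p in ps:
    r=ctrl.spot_point(p,'lid_edge')[:1];print([(np.round(k['at'],1).tolist(),round(k['score'],2)) for k in r])
for th in (0,2,4,6,10):
    t=np.radians(th);P=np.array([.4616+.16*np.cos(t)*.1426,-.3795+.16*np.cos(t)*.9898,.08+.16*np.sin(t)]);print(th,[proj(p,P).round(1) for p in ps])
im=[]
for p in ps:
    u=proj(p,(.47,-.25,.08)).astype(int);im.append(cv2.resize(p['img'][u[1]-40:u[1]+40,u[0]-40:u[0]+40,::-1],(400,400),interpolation=cv2.INTER_CUBIC))
cv2.imwrite('pics/lid.png',np.hstack(im))
```

```text
[ 0.47960913 -0.25253313  0.10291839] [-7.84059178  5.94299424 24.04012654]
[([177.9, 206.2], 0.63)]
[([331.7, 178.8], 0.93)]
0 [array([176.8, 207.4]), array([333.4, 180.9])]
2 [array([176.5, 205.7]), array([333.6, 179.1])]
4 [array([176.1, 203.9]), array([333.8, 177.3])]
6 [array([175.6, 202.1]), array([334.1, 175.4])]
10 [array([174.4, 198.5]), array([334.7, 171.5])]
```

apply_moves(commands=[[[0,0,-0.05],0,1],[[0,0,-0.05],0,1],[[0,0,2],0,1],[[0,0,5],0,1],[[0,0,9],0,1],[[0,0,13],0,1],[[0,10,20],0,0.5],[[0,20,24],0,0.3],[[0,20,24],0,0.3],[[0,20,24],0,0.3],[[0,20,24],0,0.3],[[0,20,24],0,0.3],[[0,20,24],0,0.3]])

```text
clock: 58.07
tool_pos: [0.4804, -0.0495, 0.3432]
orientation: [-179.7, 0.1, -98.0]
force: [1.0, -0.5, -0.9]
opening: 0.0416
gripper_force: 0.0
```

Run:
```python
from h import *
o=ctrl.get_obs();print(o['tool_pos'],o['force'])
ps=[snap('scene'),snap('side')]
for p in ps:
    for t,z in(('lid_edge',.082),('wedge_c',.023),('wedge_tip',.023),('keeper_pin',.0245),('mat_c',.003)):
        print(t,[(np.round(k['at'],1).tolist(),round(k['score'],2),onz(p,k['at'],z).round(3).tolist()) for k in ctrl.spot_point(p,t)[:1]])
im=[]
for p,c,h in((ps[1],(.47,-.24,.07),30),(ps[1],(.45,.14,.03),50)):
    u=proj(p,c).astype(int);im.append(cv2.resize(p['img'][u[1]-h:u[1]+h,u[0]-h:u[0]+h,::-1],(400,400),interpolation=cv2.INTER_CUBIC))
cv2.imwrite('pics/fin.png',np.hstack(im))
```

```text
[ 0.48041659 -0.04946065  0.34317725] [ 0.97410596 -0.4510272  -0.87428816]
lid_edge [([179.0, 205.5], 0.95, [0.48, -0.215, 0.082])]
wedge_c [([321.9, 182.2], 0.77, [0.391, 0.216, 0.023])]
wedge_tip [([338.4, 172.1], 0.92, [0.35, 0.288, 0.023])]
keeper_pin [([284.9, 214.7], 0.86, [0.518, 0.058, 0.024])]
mat_c [([321.2, 189.8], 0.97, [0.402, 0.212, 0.003])]
lid_edge [([330.3, 178.8], 0.87, [0.496, -0.226, 0.082])]
wedge_c [([300.8, 308.1], 0.76, [0.393, 0.22, 0.023])]
wedge_tip [([304.4, 332.8], 0.9, [0.363, 0.273, 0.023])]
keeper_pin [([277.6, 245.1], 0.82, [0.522, 0.055, 0.024])]
mat_c [([299.9, 315.0], 0.94, [0.395, 0.219, 0.003])]
```

View pics/fin.png

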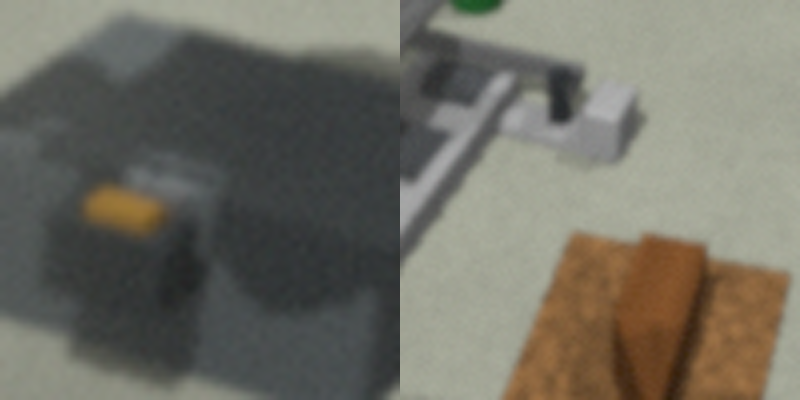

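apply_moves(commands=[[[0,-19.4,0],0,1],[[0,-19.4,0],0,1],[[0,-19.4,0],0,1],[[0,-19.4,0],0,1],[[0,-19.4,-4],0,1],[[0,-19.4,-8],0,1],[[0,-19.4,-12],0,1],[[0,-19.4,-16],0,1],[[0,-19.4,-20],0,1],[[0,-19.4,-22.5],0,1],[[0,-19.4,-23],0,1],[[0,-19.4,-23.3],0,1],[[0,-19.4,-23.5],0,1],[[0,-19.4,-23.5],0,1],[[0,-19.4,-23.5],0,1]])

```text
clock: 59.92
tool_pos: [0.4807, -0.2465, 0.1074]
orientation: [-179.8, -0.0, -98.2]
force: [-0.1, -1.0, 0.5]
opening: 0.0001
gripper_force: 0.0
```

apply_moves(commands=[[[0,0,-0.2],0,1],[[0,0,-0.4],0,1],[[0,0,-0.4],0,1],[[0,0,-0.4],0,1]])

```text
clock: 60.25
tool_pos: [0.4804, -0.2465, 0.1031]
orientation: [-179.9, -0.0, -98.2]
force: [-1.5, 1.6, 9.8]
opening: 0.0005
gripper_force: 4.7
```

apply_moves(commands=[[[0,0,-0.1],0,1],[[0,0,-0.2],0,1],[[0,0,-0.2],0,1],[[0,0,-0.2],0,1]])

```text
clock: 60.58
tool_pos: [0.4804, -0.2465, 0.1029]
orientation: [-179.8, -0.0, -98.1]
force: [-7.4, 6.8, 25.9]
opening: 0.0002
gripper_force: 13.0
```

apply_moves(commands=[[[0,0,2],0,1],[[-0.5,-3.5,2],0,1],[[-1,-7,2],0,1],[[-1.5,-10,2],0,1],[[-1.5,-10,0.8],0,1],[[-1.5,-10,0.4],0,1],[[-1.5,-10,0.2],0,1],[[-1.5,-10,0],0,1],[[-1.5,-10,0],0,1],[[-1.5,-10,0],0,1]])

```text
clock: 61.42
tool_pos: [0.4639, -0.3476, 0.1031]
orientation: [-180.0, -0.2, -98.1]
force: [-11.4, -3.9, 25.0]
opening: 0.0002
gripper_force: 11.9
```

apply_moves(commands=[[[0,0,3],0,1],[[0,0,7],0,1],[[0,0,11],0,1],[[0,10,18],0,0.5],[[0,14,22],0,0.5],[[0,14,22],0,0.5],[[0,14,22],0,0.5]])

```text
clock: 62.0
tool_pos: [0.4637, -0.2133, 0.3138]
orientation: [-180.0, 0.0, -98.2]
force: [1.2, 0.1, 0.1]
opening: 0.0215
gripper_force: 0.0
```

Run:
```python
from h import *
for n in('scene','side'):
    p=snap(n)
    for t,z in(('wedge_c',.023),('wedge_tip',.023),('keeper_pin',.0245),('lid_edge',.082)): print(n,t,[(round(k['score'],2),onz(p,k['at'],z).round(3).tolist()) for k in ctrl.spot_point(p,t)[:1]])
print(ctrl.close_job())
```

```text
scene wedge_c [(0.69, [0.373, 0.227, 0.023])]
scene wedge_tip [(0.66, [0.363, 0.276, 0.023])]
scene keeper_pin [(0.77, [0.51, 0.058, 0.024])]
scene lid_edge [(0.96, [0.483, -0.223, 0.082])]
side wedge_c [(0.96, [0.395, 0.208, 0.023])]
side wedge_tip []
side keeper_pin [(0.9, [0.519, 0.053, 0.024])]
side lid_edge [(0.8, [0.496, -0.221, 0.082])]
the job is handed in; nothing more can be done
None
```

The job is handed in after about 62 s on the robot clock: all four tins stand upright in the case, the keeper is home, the wedge is back flat on its mat, and the lid is shut. The lid measured level under the fingers, but I did not see the latch itself snap in.

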